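# Return the angled spanner to its shaped tray

### The job

Put the angled spanner back in its kit: of the two white trays, choose the one whose cutout has the same hand as the spanner, turn the spanner to match and press it fully home, level and down on the floor of the cutout, then let go. The foam insert may sit off-centre along its tray, and sprung pads grip the spanner's ends, so feel for the cutout and push firmly. Leave the jar, the magnifier and the blue bin where they are.

Things in the scene. Friction and masses are not known exactly. Their poses are not given: they have to be found in the camera images.
- spanner_mid (a point): Grip point of the loose L-shaped spanner (200 g, 26 mm tall all over, flat upright sides), lying flat: on the handle's centre line, near balance, 13 mm above its underside. x points to the head, z up. The straight blue shank is 18 mm wide, 140 mm long: from 82 mm behind this point to 58 mm ahead. See spanner_head.
- spanner_head (a point): Centre of the spanner's steel head, 43 mm ahead (x) and 14 mm to +y of spanner_mid, 13 mm above the underside; same axes. The head takes the last 30 mm of the shank's length and sticks out to +y only, to 37 mm from the shank's centre line, with a 12 mm wide jaw gap open to +y.
- tray: The matching tray, fixed: white, 206 x 98 mm, 22 mm tall, origin at the centre of its underside on the bench, x along its length, z up. In it is a fixed grey foam insert, 180 x 88 mm, top face 32 mm above the origin, with an L-shaped cutout (yellow floor, 16 mm above the origin) that takes the spanner with its x along tray x and its y along tray y.
- slot_ref (a point): Where spanner_mid would be with the spanner seated, if the insert were centred: tray x 12, y -14, z 29 mm; tray's axes. But the insert is shifted along tray x by an unmeasured amount, up to 8 mm either way (none across). The cutout is 16 mm deep with 2 mm clearance all round the spanner; its sides and rims are plain and upright. Seated, the spanner's top stands 10 mm above the insert.
- pad_ref (a point): A sprung rubber pad in an end wall of the cutout; one at each end (nominal point, tail end). Off the cutout, the spanner just lies on the insert. Over it, the spanner drops 3 to 12 mm and rests on the pads' sloping tops; a push of about 5 to 20 N in all takes it past them, down to the floor. Then the pads hold it by friction; its weight alone does not seat it.
- other_tray: A second fixed white tray of the same size and frame, with a mirror-image cutout (shank slot 14 mm to +y of the centre line, head pocket at the +x end opening to -y): the spanner does not go into it.
- jar_mid (a point): Centre of a clear jar with white cap, 60 mm diameter, 70 mm tall, loose; leave it alone.
- loupe_mid (a point): Centre of a black stand magnifier, 48 mm diameter, 50 mm tall, loose; leave it alone.
- bin_mid (a point): Centre of a small open blue bin, 75 x 120 mm, 50 mm tall, loose; leave it alone.
There are look-alikes about, which are no part of the job. What is shaped like the part that bears spanner_mid but turquoise is not meant. Leave any purple look-alike of the tray alone.

How it is judged:
At the end, for the whole second after the job is handed in: The spanner lies released in the cutout of the matching tray and stays there: at most 2.5 mm above its fully seated height (spanner_mid 29 mm over the tray's underside), level within 2 degrees, along the tray within 3.4 degrees and within 14 mm along and 5 mm across of slot_ref (z of spanner_mid in the frame of tray between 0.026 and 0.0315 m and x of spanner_mid in the frame of tray between -0.002 and 0.026 m and y of spanner_mid in the frame of tray between -0.019 and -0.009 m and angle between spanner_mid's own z axis and vertical below 0.035 rad and angle between the x axis of spanner_mid and the x axis of tray, either way round below 0.06 rad); the robot touches nothing.
It fails at once if the jar is pushed more than 30 mm (distance of jar_mid from where it was at the start of the episode above 0.03 m).
It fails at once if the magnifier is pushed more than 30 mm (distance of loupe_mid from where it was at the start of the episode above 0.03 m).
It fails at once if the blue bin is pushed more than 30 mm (distance of bin_mid from where it was at the start of the episode above 0.03 m).
It also fails if it takes over 58 s, if anything falls off the work surface, if the arm or the gripper's body presses on something with over 40 N, if the wrist force passes 120 N, or if a joint passes its speed limit or range.

### The arm

A 6-joint arm with a two-finger parallel gripper is mounted at the origin on the work surface. World frame = base frame: x ahead of the robot, y to its left, z up, the work surface at z = 0. Lengths are in m, angles in rad, forces in N, time in s.
With the tool pointing down it reaches from about 0.275 to 0.775 m from the base axis. Payload 14.6 kg.
Tool frame: the origin (TCP) lies on the centre line of the jaws, within the pads' length; the fingertips stand 8 mm ahead of it and the grasp point (between the pads) lies 11 mm behind it; z points along the fingers, y is the direction in which the jaws open and shut (so a half turn about z gives the same grasp; the last joint's range is limited). The gripper opens to 85 mm and grips with 20 to 120 N. Pads are 22 mm wide; open, the fingers measure 114 mm over their backs; the gripper's body (76 mm by 85 mm) begins 54 mm behind the grasp point. The pads swing forward as they close: fully open they stand 13 mm farther back than shut.
Start: joints at [1.153, 0.263, -0.048, 1.259, 0, 1.415], TCP at [0.136, 0.507, 0.207] pointing down, gripper open.
Joint ranges: [-2.65, 2.65], [-0.89, 1.7], [-1.18, 1.37], [-2.13, 2.11], [-1.35, 1.29], [-3.14, 3.14]. Speed limits (rad/s): [1.89, 1.89, 2.57, 2.79, 3.14, 3.14].

### API

Orientations are given as a unit quaternion [w, x, y, z].
In Python, from plant import observe, viewer, env gives the robot as it stands.
- The arm moves only by the tool drive_tool, never from a script. Its argument "series" is a list that holds one entry, the list of rows, each a list of 7 numbers: the shift along the tool's x, y, z in cm, then the turn, a rotation vector about the tool's x, y, z in rad, then the closure, from -1 (fully open) to 1 (shut), so that 0 is half open. In form: [[[dx, dy, dz, wx, wy, wz, jaw], ...]]. A call has 1 to 5 rows; each row shifts and turns the pose as measured when the row begins, along the tool's axes as they then stand; what a row does not reach is not made up. A row lasts 1/12 s, in which the tool goes at most 41.7 mm and 7.16 degrees, less where a joint would pass 70% of its speed; a pose out of reach is approached as far as the arm can. A call is refused whole if a number of a shift passes 4.17 or a number of a turn 0.125, either way. A call with a gripper value outside its range is refused whole. The fingers move at their own pace and stop on an object; "squeeze" is the grip in N (left out, the last holds). Time passes only in rows, so rows that do not move let the fingers close. It gives the time, the measured TCP pose, the force and the opening at its end, in the units of the state.
- observe(): the state, without advancing time (a new reading comes with each control period).
- viewer.camera(name): name is "side" or "top"; returns the picture (400x640x3 uint8, red, green, blue); there is no depth.
- viewer.camera_info(name): a dict with "vertical_fov" (degrees; the focal length in pixels is half the picture's height over the tangent of half this angle, whatever the lens; pixels are square), "cx", "cy" (the principal point, pixels), "view" (4x4, takes a point from world to camera coordinates). Camera axes: x right, y down, z forward; pixel columns grow to the right and rows downward; lengths in m; the calibration is good to about 2 mm. A picture is of the moment at which its call begins. camera_info takes no time and is no camera call.
- env.job_done(): hands the job in, once; it reports no verdict.
The state is a dict: "clock": time; "qpos": joint angles; "joint_vel": joint speeds; "joint_torque": joint torques, N m; "tcp_pos": TCP position; "tool_rot": TCP orientation; "ft_force": force on the tool from outside, world axes, zero at the start; "ft_torque": the same for the moment, N m; "finger_gap": finger opening in m.
Only numpy, scipy, OpenCV 4.12 (cv2) and the standard library are available. Lean on these libraries where they do the work, as an engineer would, in place of code of your own. Each camera call takes 0.05 s, during which the arm holds its last target.

## Working session

There is one attempt and no reset: what is moved stays moved. The work goes in short steps, Python scripts to look and compute and a tool call to move; the robot and the scene stay as the last step left them, time stands still between calls to the robot, and variables do not carry over. Pictures are saved under pics/ and viewed, and the job is handed in when it is done.

Besides the shell and the picture viewer there is one more tool, called after "Request:" as a command line: name --argument value ..., lists and objects as JSON in quotes. drive_tool: Moves the arm, as the interface text tells. Its arguments: {"type":"object","properties":{"series":{"type":"array","items":{"type":"array","items":{"type":"array","items":{"type":"number"}}}},"squeeze":{"type":"number"}},"required":["series"]}

```bash
mkdir -p pics
python3 - <<'E'
from plant import observe, viewer, env
import cv2
s=observe(); print(s)
for n in ("top","side"):
    im=viewer.camera(n); cv2.imwrite(f"pics/{n}0.png",im[:,:,::-1]); print(viewer.camera_info(n))
E
```

```text
{'clock': 0.0, 'qpos': array([ 1.15268107e+00,  2.63492300e-01, -4.89320373e-02,  1.25937205e+00,
       -1.89784662e-05,  1.41550021e+00]), 'joint_vel': array([-4.17591690e-04, -5.12587067e-05,  6.45165484e-04, -1.50754113e-03,
       -4.23856440e-04,  1.10502166e-03]), 'joint_torque': array([-8.21062858e-04, -6.37615228e+01,  3.84562969e+01,  1.39006661e-02,
       -1.94557670e-04, -1.11429176e-05]), 'tcp_pos': array([0.13628733, 0.50670303, 0.20614277]), 'tool_rot': array([-1.32303244e-04,  1.31031665e-01,  9.91378057e-01, -4.82301552e-04]), 'ft_force': array([-0.3168799 , -0.59955554, -0.10286092]), 'ft_torque': array([-0.01396347, -0.00784433, -0.04796627]), 'finger_gap': 0.08554016250671571}
{'vertical_fov': 44.749396242816445, 'cx': 321.0042400354133, 'cy': 206.66131979161597, 'view': array([[-0.01739342, -0.99977451,  0.01218191, -0.0322852 ],
       [-0.9810168 ,  0.01471102, -0.19336396,  0.55071864],
       [ 0.19314115, -0.01531392, -0.98105147,  1.18220955],
       [ 0.        ,  0.        ,  0.        ,  1.        ]])}
{'vertical_fov': 48.876916282292214, 'cx': 313.0895314789, 'cy': 196.0400439829471, 'view': array([[ 0.93791623, -0.34680683, -0.00617878, -0.52134133],
       [-0.27762936, -0.73991363, -0.61273955,  0.15673603],
       [ 0.2079305 ,  0.57641378, -0.79026076,  1.18240233],
       [ 0.        ,  0.        ,  0.        ,  1.        ]])}
```

View pics/top0.png

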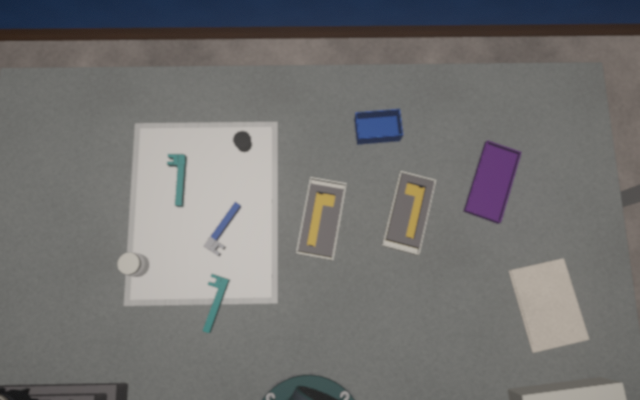

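View pics/side0.png

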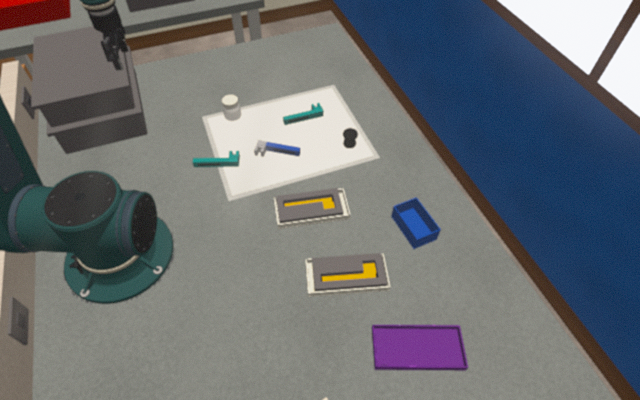

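Run:
```python
import cv2
im=cv2.imread("pics/top0.png")
def c(x0,y0,w,h,k,n): cv2.imwrite(f"pics/{n}.png",cv2.resize(im[y0:y0+h,x0:x0+w],None,fx=k,fy=k,interpolation=cv2.INTER_CUBIC))
c(190,190,80,60,10,"c_sp"); c(285,165,80,100,6,"c_t1"); c(370,165,80,100,6,"c_t2")
```

```text
(no output)
```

View pics/c_sp.png

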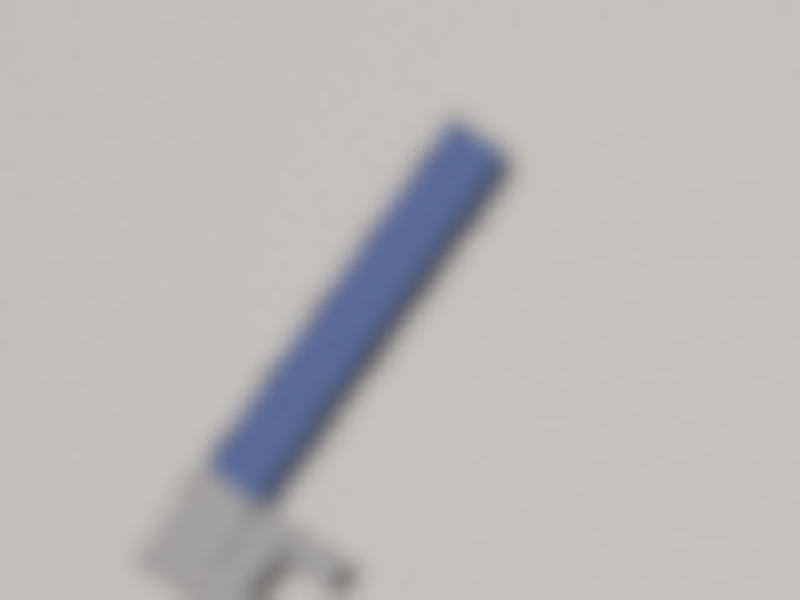

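View pics/c_t1.png

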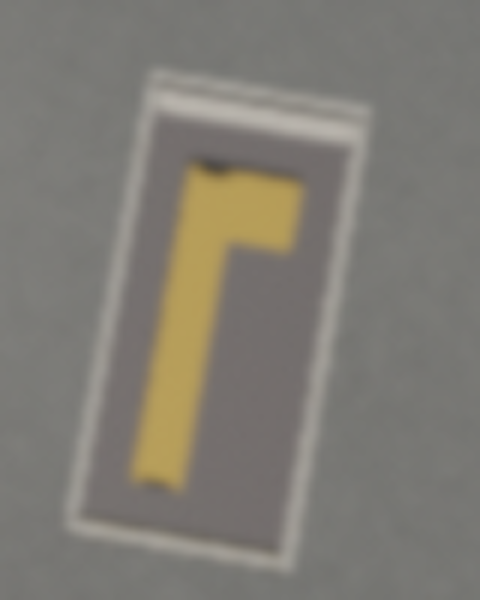

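View pics/c_t2.png

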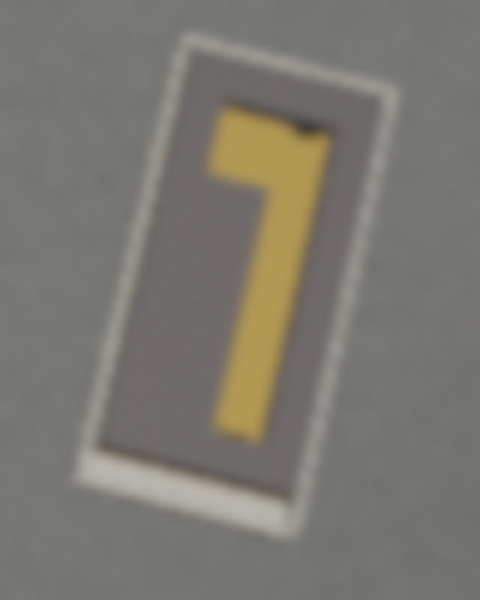

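```bash
cat > h.py <<'E'
import numpy as np, cv2
from scipy.optimize import least_squares
from scipy.ndimage import map_coordinates, gaussian_filter
INFO={'top':dict(fov=44.749396242816445,cx=321.0042400354133,cy=206.66131979161597,V=np.array([[-0.01739342,-0.99977451,0.01218191,-0.0322852],[-0.9810168,0.01471102,-0.19336396,0.55071864],[0.19314115,-0.01531392,-0.98105147,1.18220955],[0,0,0,1]])),
'side':dict(fov=48.876916282292214,cx=313.0895314789,cy=196.0400439829471,V=np.array([[0.93791623,-0.34680683,-0.00617878,-0.52134133],[-0.27762936,-0.73991363,-0.61273955,0.15673603],[0.2079305,0.57641378,-0.79026076,1.18240233],[0,0,0,1]]))}
def proj(n,P):
    i=INFO[n]; P=np.asarray(P,float); C=P@i['V'][:3,:3].T+i['V'][:3,3]; f=200/np.tan(np.radians(i['fov']/2))
    return C[...,:2]/C[...,2:]*f+[i['cx'],i['cy']]
def unproj(n,uv,z):
    i=INFO[n]; f=200/np.tan(np.radians(i['fov']/2)); R=i['V'][:3,:3]; t=i['V'][:3,3]
    d=R.T@np.array([(uv[0]-i['cx'])/f,(uv[1]-i['cy'])/f,1]); o=-R.T@t
    return o+d*(z-o[2])/d[2]
def w(pose,pts,z):
    x,y,a=pose; c,s=np.cos(a),np.sin(a); pts=np.asarray(pts)
    return np.c_[x+c*pts[:,0]-s*pts[:,1], y+s*pts[:,0]+c*pts[:,1], np.full(len(pts),z)]
def fit(n,im,pose0,edges,z,chan,R=3.,iters=8,free=(0,1,2),verbose=True):
    """edges: list of (p0,p1,sign) in local frame, sign: +1 value rises going outward (left normal of p0->p1 negative..): 
    normal = right side of p0->p1 in local frame; sign of derivative of chan along it"""
    g=gaussian_filter(chan(im.astype(float)),0.7); pose=np.array(pose0,float)
    for k in range(iters):
        rad=R if k<4 else 1.8
        A=[];wt=[];side=[]
        for ei,(p0,p1,sg) in enumerate(edges):
            p0=np.array(p0,float);p1=np.array(p1,float);d=(p1-p0);L=np.hypot(*d);d/=L;nl=np.array([d[1],-d[0]])
            for t in np.linspace(.12,.88,max(6,int(L/.003))):
                q=p0+d*L*t; u=proj(n,w(pose,[q,q+nl*1e-3,q+d*1e-3],z)); tn=u[2]-u[0]; nn=np.array([tn[1],-tn[0]]); nn/=np.hypot(*nn)
                if nn@(u[1]-u[0])<0: nn=-nn
                ss=np.arange(-rad,rad+.01,.2); pr=map_coordinates(g,[u[0][1]+ss*nn[1],u[0][0]+ss*nn[0]],order=3)
                gr=np.gradient(pr,ss)*sg; j=gr.argmax()
                if gr[j]<4 or j in(0,len(ss)-1): continue
                dl=.5*(gr[j-1]-gr[j+1])/(gr[j-1]-2*gr[j]+gr[j+1]); A.append((q,u[0]+nn*(ss[j]+dl*.2),nn)); side.append(ei)
        Q=np.array([a[0] for a in A]);U=np.array([a[1] for a in A]);N=np.array([a[2] for a in A]); side=np.array(side)
        def res(x):
            p=pose.copy(); p[list(free)]=x; return np.sum((proj(n,w(p,Q,z))-U)*N,1)
        r=least_squares(res,pose[list(free)],loss='soft_l1',f_scale=.3,x_scale=[.01,.01,.1][:len(free)]); pose[list(free)]=r.x
    rr=res(r.x)
    if verbose: print(n,np.round(pose,4),'rms px',round(float(np.sqrt((rr**2).mean())),2),[(i,int((side==i).sum()),round(float(np.median(rr[side==i])),2) if (side==i).any() else None) for i in range(len(edges))])
    return pose
def draw(n,im,polys,fn,crop,k):
    x0,y0,ww,hh=crop; o=cv2.resize(im[y0:y0+hh,x0:x0+ww],None,fx=k,fy=k,interpolation=cv2.INTER_CUBIC)
    for P,c in polys: cv2.polylines(o,[np.round((proj(n,P)-[x0,y0]+.5)*k).astype(int)],True,c,1)
    cv2.imwrite(fn,o)
rect=lambda x0,x1,y0,y1:[(x0,y0),(x1,y0),(x1,y1),(x0,y1)]   # ccw -> right normal outward
def E(poly,s): return [(poly[i],poly[(i+1)%len(poly)],s) for i in range(len(poly))]
# spanner local outlines
BLUE=rect(-.082,.028,-.009,.009)
SPAN=[(-.082,-.009),(.058,-.009),(.058,.037),(.028,.037),(.028,.009),(-.082,.009)]
CUT=[(-.084,-.011),(.060,-.011),(.060,.039),(.026,.039),(.026,.011),(-.084,.011)]
E
python3 - <<'E'
from h import *
it=cv2.imread("pics/top0.png"); isd=cv2.imread("pics/side0.png")
for n,a,b in (('top',(235.5,201.5),(211,236)),):
    print(unproj(n,a,.026),unproj(n,b,.026))
# tray2 corners at z .022
for u,v in ((190,38),(397,92),(295,535),(80,480)): print(unproj('top',(370+u/6,165+v/6),.022).round(4))
for u,v in ((152,72),(370,108),(290,568),(70,530)): print('t1',unproj('top',(285+u/6,165+v/6),.022).round(4))
E
```

```text
[0.57265332 0.18065888 0.026     ] [0.48316011 0.24187105 0.026     ]
[ 0.6488 -0.2575  0.022 ]
[ 0.6229 -0.3478  0.022 ]
[ 0.4283 -0.2916  0.022 ]
[ 0.4534 -0.2005  0.022 ]
t1 [ 0.6367 -0.0149  0.022 ]
t1 [ 0.619  -0.1105  0.022 ]
t1 [ 0.4178 -0.0708  0.022 ]
t1 [0.4355 0.0227 0.022 ]
```

```bash
cat > m0.py <<'E'
from h import *
it=cv2.imread("pics/top0.png"); isd=cv2.imread("pics/side0.png")
red=lambda im: im[:,:,2]; blu=lambda im: im[:,:,0]; grn=lambda im:im[:,:,1]
sat=lambda im: im[:,:,2]-im[:,:,0]
a=2.542; t0=np.array([.57,.178]) ; p0=[.57-.082*np.cos(np.pi-a)*1+.0,.178+.082*np.sin(a)-.0,a]
P={}
for n,im in (('top',it),('side',isd)):
    P[n]=fit(n,im,p0,E(BLUE,+1),.026,red,R=5)
draw('top',it,[(w(P['top'],SPAN,.026),(0,0,255))],'pics/f_sp.png',(190,190,80,70),8)
draw('side',isd,[(w(P['side'],SPAN,.026),(0,0,255))],'pics/f_sp2.png',(240,125,80,50),10)
t0=[.538,-.274,-.283]
T={}
for n,im in (('top',it),('side',isd)):
    T[n]=fit(n,im,t0,E(rect(-.103,.103,-.049,.049),-1),.022,grn,R=3)
    F=fit(n,im,t0,E(rect(-.09,.09,-.044,.044),+1),.032,grn,R=4)
    c=T[n]; 
    c0=[c[0]+.018*np.cos(c[2])+.014*np.sin(c[2]),c[1]+.018*np.sin(c[2])-.014*np.cos(c[2]),c[2]]
    C=fit(n,im,c0,E(CUT,-1),.032,blu,R=4)
    for q in (F,C):
        d=q[:2]-c[:2]; print('   in tray',np.cos(c[2])*d[0]+np.sin(c[2])*d[1],-np.sin(c[2])*d[0]+np.cos(c[2])*d[1])
    draw(n,im,[(w(c,rect(-.103,.103,-.049,.049),.022),(0,0,255)),(w(F,rect(-.09,.09,-.044,.044),.032),(0,255,0)),(w(C,CUT,.032),(255,0,0))],f'pics/f_t{n}.png',(370,165,80,100) if n=='top' else (295,240,105,60),6 if n=='top' else 7)
E
python3 m0.py
```

```text
top [0.4997 0.2201 2.5385] rms px 0.53 [(0, 36, -0.55), (1, 6, 0.24), (2, 36, -0.56), (3, 6, 0.21)]
side [0.4982 0.2026 2.5383] rms px 0.41 [(0, 5, 0.86), (1, 6, -0.67), (2, 36, 0.04), (3, 6, -0.58)]
top [ 0.5407 -0.2725 -0.2778] rms px 0.61 [(0, 68, -0.69), (1, 32, -0.34), (2, 68, -0.72), (3, 32, -0.31)]
top [ 0.542  -0.2711 -0.2776] rms px 0.51 [(0, 60, 0.24), (1, 29, -0.96), (2, 60, 0.24), (3, 29, -0.63)]
top [ 0.5518 -0.2331 -0.2762] rms px 0.07 [(0, 0, None), (1, 0, None), (2, 0, None), (3, 0, None), (4, 36, -0.01), (5, 4, -0.02)]
   in tray 0.0008212010433877434 0.0016712237455205863
   in tray -0.0001420501573564225 0.040919502236701
side [ 0.546  -0.2748 -0.2762] rms px 0.23 [(0, 68, -0.01), (1, 32, -0.25), (2, 0, None), (3, 32, -0.26)]
side [ 0.5326 -0.2734 -0.2813] rms px 0.87 [(0, 60, -0.42), (1, 23, 0.01), (2, 54, -1.24), (3, 0, None)]Traceback (most recent call last):
  File "m0.py", line 18, in <module>
    C=fit(n,im,c0,E(CUT,-1),.032,blu,R=4)
  File "h.py", line 35, in fit
    r=least_squares(res,pose[list(free)],loss='soft_l1',f_scale=.3,x_scale=[.01,.01,.1][:len(fre
[... 178 characters left out ...]
te_fun()
    ~~~~~~~~~~~~~~~~^^
    self.f = self.fun_wrapped(xp_copy(self.x))
             ~~~~~~~~~~~~~~~~^^^^^^^^^^^^^^^^^
    return np.atleast_1d(self.fun(x))
                         ~~~~~~~~^^^
    return self.f(x, *self.args, **self.kwargs)
           ~~~~~~^^^^^^^^^^^^^^^^^^^^^^^^^^^^^^
  File "h.py", line 34, in res
    p=pose.copy(); p[list(free)]=x; return np.sum((proj(n,w(p,Q,z))-U)*N,1)
                                                          ~^^^^^^^
  File "h.py", line 15, in w
    return np.c_[x+c*pts[:,0]-s*pts[:,1], y+s*pts[:,0]+c*pts[:,1], np.full(len(pts),z)]
                     ~~~^^^^^
IndexError: too many indices for array: array is 1-dimensional, but 2 were indexed
```

```bash
sed -i 's/E(CUT,-1)/E(CUT,+1)/; s/^a=2.542.*/a=2.54; p0=[.4995,.2215,a]/' m0.py; python3 m0.py; python3 -c "
import cv2,numpy as np
a=[cv2.imread('pics/f_%s.png'%k) for k in ('sp','sp2','ttop','tside')]
print([x.shape for x in a])
b=lambda x:cv2.copyMakeBorder(x,0,600-x.shape[0],0,800-x.shape[1],0) if x.shape[0]<=600 and x.shape[1]<=800 else x
cv2.imwrite('pics/m1.png',np.hstack([a[0],cv2.copyMakeBorder(a[0][:0],0,0,0,0,0) if 0 else np.zeros((560,10,3),np.uint8)]))
"
```

```text
top [0.4997 0.2201 2.5385] rms px 0.53 [(0, 36, -0.55), (1, 6, 0.24), (2, 36, -0.56), (3, 6, 0.21)]
side [0.4982 0.2026 2.5383] rms px 0.41 [(0, 5, 0.86), (1, 6, -0.67), (2, 36, 0.04), (3, 6, -0.58)]
top [ 0.5407 -0.2725 -0.2778] rms px 0.61 [(0, 68, -0.69), (1, 32, -0.34), (2, 68, -0.72), (3, 32, -0.31)]
top [ 0.542  -0.2711 -0.2776] rms px 0.51 [(0, 60, 0.24), (1, 29, -0.96), (2, 60, 0.24), (3, 29, -0.63)]
top [ 0.551  -0.2903 -0.2785] rms px 0.19 [(0, 48, -0.18), (1, 16, -0.19), (2, 11, -0.19), (3, 9, -0.08), (4, 36, -0.21), (5, 7, -0.11)]
   in tray 0.0008212010433877434 0.0016712237455205863
   in tray 0.014794954513584441 -0.014329278286525327
side [ 0.546  -0.2748 -0.2762] rms px 0.23 [(0, 68, -0.01), (1, 32, -0.25), (2, 0, None), (3, 32, -0.26)]
side [ 0.5326 -0.2734 -0.2813] rms px 0.87 [(0, 60, -0.42), (1, 23, 0.01), (2, 54, -1.24), (3, 0, None)]
side [ 0.5545 -0.2945 -0.3609] rms px 0.91 [(0, 27, 0.64), (1, 15, 0.97), (2, 11, 0.06), (3, 9, 0.05), (4, 18, 1.1), (5, 7, 1.1)]
   in tray -0.013321436773456255 -0.0023208274532933205
   in tray 0.01352110635147937 -0.016601802052109548
[(560, 640, 3), (500, 800, 3), (600, 480, 3), (420, 735, 3)]
```

View pics/f_sp.png

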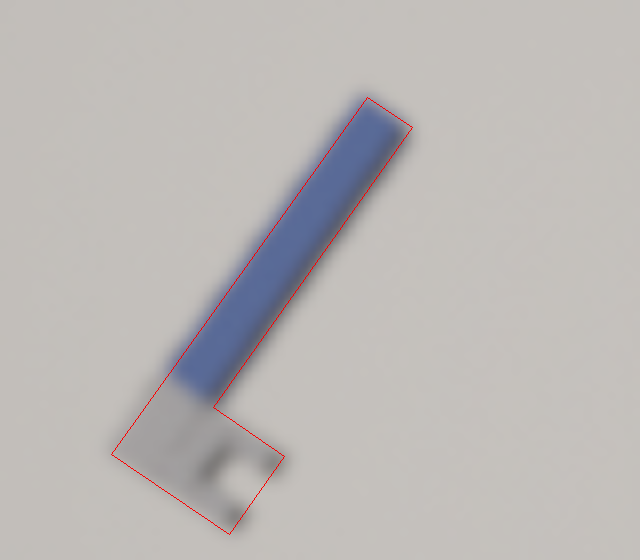

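View pics/f_sp2.png

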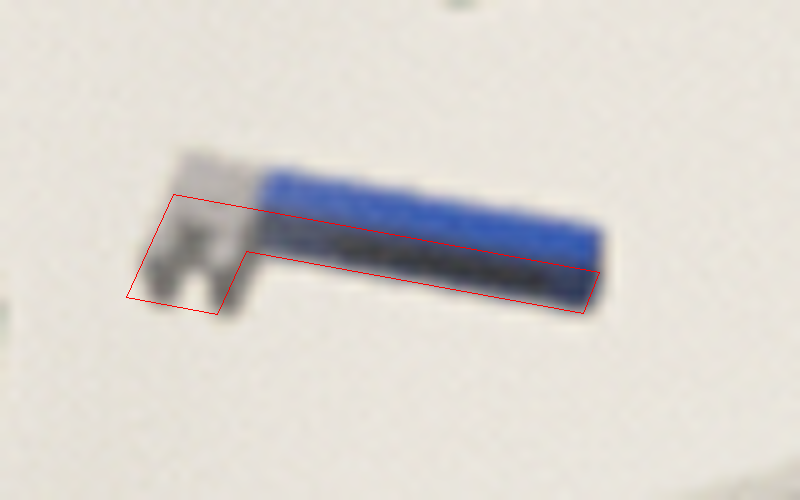

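View pics/f_ttop.png

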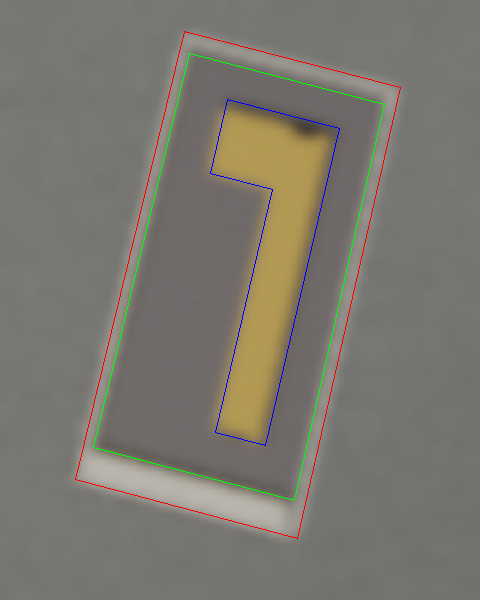

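View pics/f_tside.png

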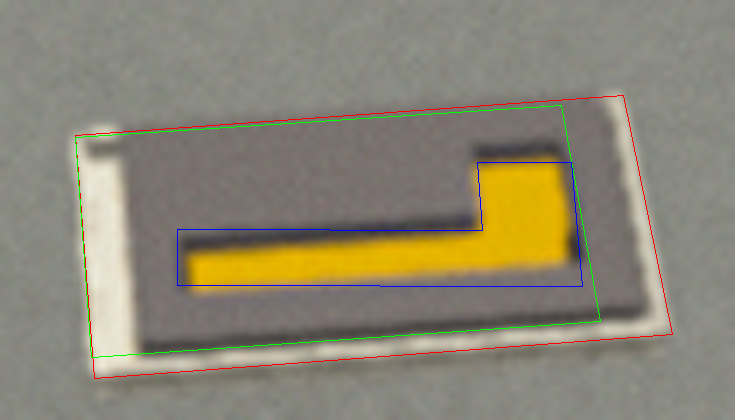

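Run:
```python
from h import *
it=cv2.imread("pics/top0.png"); isd=cv2.imread("pics/side0.png")
p=[.4997,.2201,2.5385]
cut=[.551,-.2903,-.2785]; T=[.5407,-.2725,-.2778]
draw('side',isd,[(w(p,SPAN,.026),(0,0,255)),(w(p,SPAN,.0),(0,255,0))],'pics/g1.png',(240,125,80,50),10)
draw('side',isd,[(w(T,rect(-.103,.103,-.049,.049),.022),(0,0,255)),(w(cut,CUT,.032),(255,0,0)),(w(cut,CUT,.016),(0,255,0))],'pics/g2.png',(295,240,105,60),7)
```

```text
(no output)
```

View pics/g1.png

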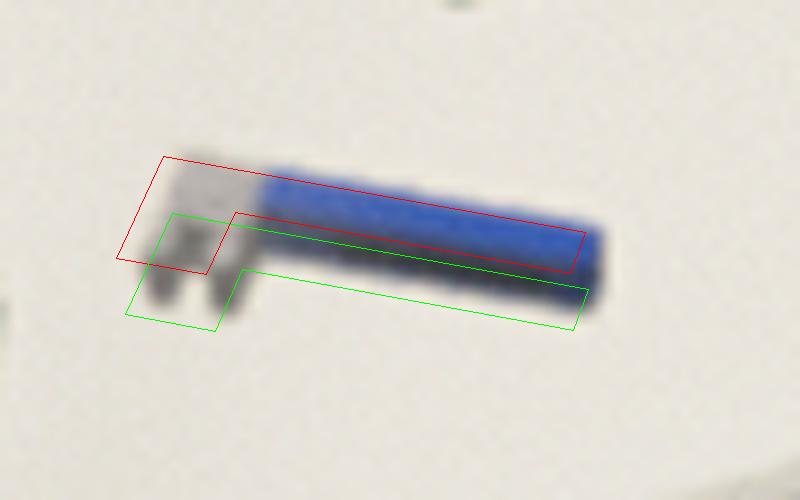

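View pics/g2.png

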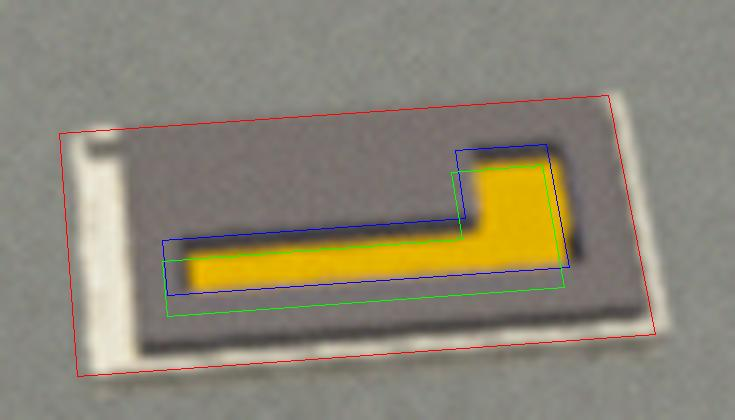

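```bash
cat > g.py <<'E'
import sys,numpy as np
from plant import observe
from scipy.spatial.transform import Rotation as Ro
def go(x,y,z,yaw,vmax=.04,n=5,show=True):
    s=observe(); p=s['tcp_pos']; q=s['tool_rot']; R=Ro.from_quat([q[1],q[2],q[3],q[0]]).as_matrix()
    cur=np.arctan2(R[1,0],R[0,0]); c,sn=np.cos(yaw),np.sin(yaw)
    T=np.array([[c,sn,0],[sn,-c,0],[0,0,-1.]]); rv=Ro.from_matrix(R.T@T).as_rotvec(); d=np.array([x,y,z])-p
    N=max(1,int(np.ceil(max(np.linalg.norm(d)/vmax,np.abs(rv).max()/.12))))
    print('t',round(s['clock'],2),'p',p.round(4),'yaw',round(cur,4),'tilt',R[:2,2].round(4),'rem',d.round(4),rv.round(3),'N',N,'F',s['ft_force'].round(1),'M',s['ft_torque'].round(2),'gap',round(s['finger_gap'],4),'q',s['qpos'].round(2))
    for k in range(min(n,N)):
        Rk=R@Ro.from_rotvec(rv*k/N).as_matrix(); print('  ',(Rk.T@d/N*100).round(2).tolist(),(rv/N).round(3).tolist())
if __name__=='__main__': go(*map(float,sys.argv[1:5]),*(float(a) for a in sys.argv[5:6]))
E
python3 g.py .502 .2195 .15 2.5385
```

```text
t 0.1 p [0.1363 0.5068 0.2062] yaw 2.8788 tilt [-0.0004 -0.0008] rem [ 0.3657 -0.2873 -0.0562] [-0.001 -0.     0.34 ] N 12 F [ 0.6 -0.8 -1. ] M [-0.02  0.03 -0.01] gap 0.0852 q [ 1.15  0.26 -0.05  1.26  0.    1.42]
   [-3.56, -1.52, 0.47] [-0.0, -0.0, 0.028]
   [-3.61, -1.42, 0.47] [-0.0, -0.0, 0.028]
   [-3.65, -1.32, 0.47] [-0.0, -0.0, 0.028]
   [-3.68, -1.21, 0.47] [-0.0, -0.0, 0.028]
   [-3.71, -1.11, 0.47] [-0.0, -0.0, 0.028]
```

Request:
drive_tool --series '[[[-3.56,-1.52,0.3,0,0,0.028,-1],[-3.61,-1.42,0.3,0,0,0.028,-1],[-3.65,-1.32,0.3,0,0,0.028,-1],[-3.68,-1.21,0.3,0,0,0.028,-1],[-3.7,-1.1,0.3,0,0,0.028,-1]]]' --squeeze 80

```text
clock: 0.52
tcp_pos: [0.2883, 0.3866, 0.1894]
tool_rot: [-0.001, 0.197, 0.98, -0.001]
ft_force: [0.8, 1.7, 0.3]
finger_gap: 0.0852
```

```bash
python3 g.py .502 .2195 .15 2.5385
```

```text
t 0.52 p [0.2883 0.3866 0.1894] yaw 2.7457 tilt [-0.0023 -0.0009] rem [ 0.2137 -0.1671 -0.0394] [-0.002 -0.002  0.207] N 7 F [0.8 1.7 0.3] M [ 0.   -0.06 -0.05] gap 0.0852 q [ 0.76  0.2  -0.18  1.19  0.    1.16]
   [-3.74, -1.02, 0.56] [-0.0, -0.0, 0.03]
   [-3.77, -0.91, 0.56] [-0.0, -0.0, 0.03]
   [-3.79, -0.8, 0.56] [-0.0, -0.0, 0.03]
   [-3.81, -0.69, 0.56] [-0.0, -0.0, 0.03]
   [-3.83, -0.58, 0.56] [-0.0, -0.0, 0.03]
```

Request:
drive_tool --series '[[[-3.74,-1.02,0.5,0,0,0.03,-1],[-3.77,-0.91,0.5,0,0,0.03,-1],[-3.79,-0.8,0.5,0,0,0.03,-1],[-3.81,-0.69,0.5,0,0,0.03,-1],[-3.83,-0.58,0.5,0,0,0.03,-1]]]'

```text
clock: 0.93
tcp_pos: [0.4462, 0.2589, 0.1629]
tool_rot: [-0.001, 0.273, 0.962, -0.001]
ft_force: [0.4, 1.6, -0.2]
finger_gap: 0.0855
```

```bash
python3 g.py .502 .2195 .12 2.5385
```

```text
t 0.93 p [0.4462 0.2589 0.1629] yaw 2.5887 tilt [-0.0026 -0.0008] rem [ 0.0558 -0.0394 -0.0429] [-0.002 -0.002  0.05 ] N 3 F [ 0.4  1.6 -0.2] M [-0.   -0.02  0.01] gap 0.0855 q [ 0.37  0.27 -0.16  1.14  0.    0.92]
   [-2.28, -0.14, 1.42] [-0.001, -0.001, 0.017]
   [-2.28, -0.1, 1.43] [-0.001, -0.001, 0.017]
   [-2.28, -0.06, 1.43] [-0.001, -0.001, 0.017]
```

Request:
drive_tool --series '[[[-2.28,-0.14,1.4,-0.001,-0.001,0.017,-0.4],[-2.28,-0.1,1.4,0,0,0.017,-0.4],[-2.28,-0.06,1.4,0,0,0.017,-0.4],[0,0,0,0,0,0,-0.4]]]'

```text
clock: 1.27
tcp_pos: [0.5095, 0.2114, 0.1173]
tool_rot: [-0.0, 0.303, 0.953, -0.001]
ft_force: [-0.5, -0.8, -0.5]
finger_gap: 0.0595
```

```bash
python3 g.py .502 .2195 .12 2.5385
python3 - <<'E'
from plant import viewer
import cv2
for n in ("top","side"):
    im=viewer.camera(n)[:,:,::-1].copy(); cv2.imwrite(f"pics/{n}1.png",im)
    x,y=(165,170) if n=='top' else (225,80)
    cv2.imwrite(f"pics/{n}1c.png",cv2.resize(im[y:y+100,x:x+130],None,fx=6,fy=6,interpolation=cv2.INTER_CUBIC))
E
```

```text
t 1.27 p [0.5095 0.2114 0.1173] yaw 2.5259 tilt [-0.0011 -0.0014] rem [-0.0075  0.0081  0.0027] [-0.002 -0.    -0.013] N 1 F [-0.5 -0.8 -0.5] M [ 0.02 -0.   -0.05] gap 0.0595 q [ 0.25  0.35 -0.17  1.05 -0.    0.86]
   [1.08, 0.23, -0.27] [-0.002, -0.0, -0.013]
```

View pics/top1c.png

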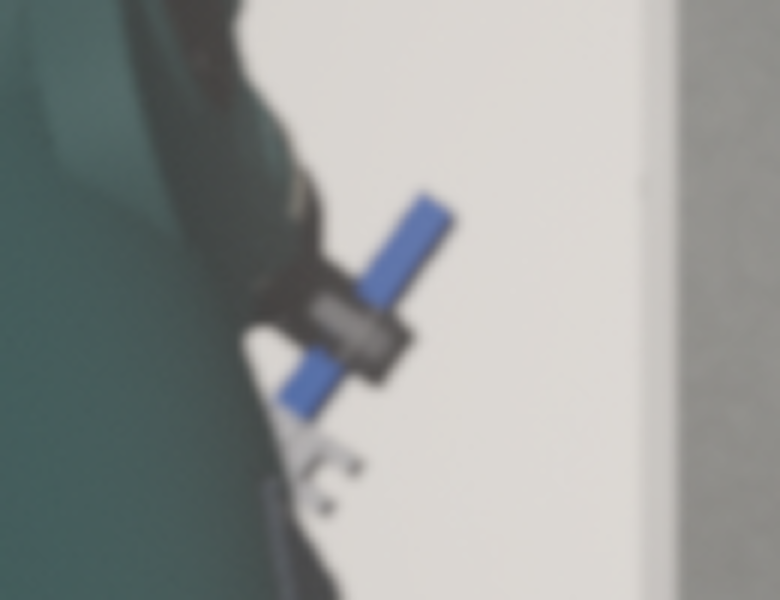

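View pics/side1c.png

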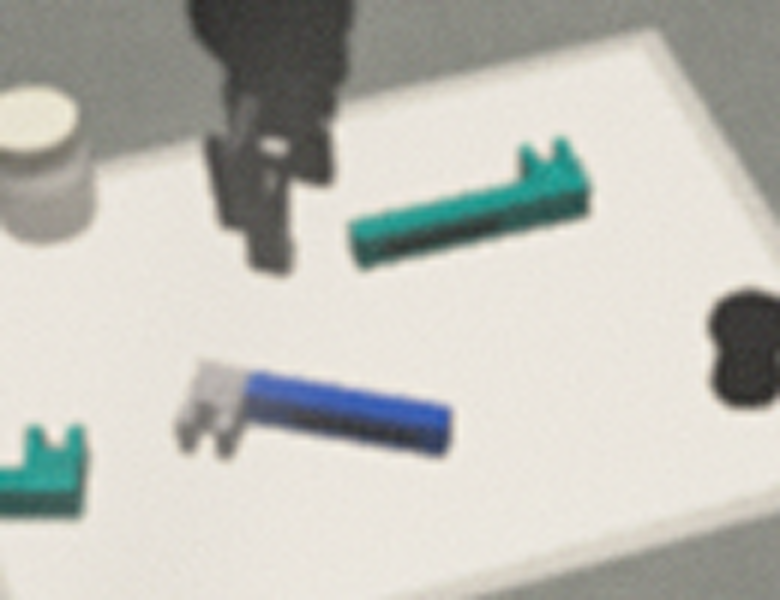

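Request:
drive_tool --series '[[[1.08,0.23,0.5,-0.001,0,-0.013,-0.4],[0,0,2.0,0,0,0,-0.4],[0,0,2.0,0,0,0,-0.4],[0,0,1.5,0,0,0,-0.4],[0,0,0,0,0,0,-0.4]]]'

```text
clock: 1.78
tcp_pos: [0.4955, 0.2274, 0.06]
tool_rot: [0.001, 0.291, 0.957, 0.002]
ft_force: [-0.5, -0.7, -1.0]
finger_gap: 0.0598
```

```bash
python3 g.py .502 .2195 .0255 2.5385
```

```text
t 1.78 p [0.4955 0.2274 0.06  ] yaw 2.5509 tilt [0.0038 0.0029] rem [ 0.0065 -0.0079 -0.0345] [0.005 0.002 0.012] N 1 F [-0.5 -0.7 -1. ] M [ 0.    0.01 -0.02] gap 0.0598 q [ 0.28  0.38 -0.29  0.9   0.    0.87]
   [-0.98, -0.31, 3.45] [0.005, 0.002, 0.012]
```

Request:
drive_tool --series '[[[-0.5,-0.15,0.7,0.003,0.002,0.006,-0.4],[0,0,0,0,0,0,-0.4],[0,0,0,0,0,0,-0.4]]]'

```text
clock: 2.03
tcp_pos: [0.4972, 0.2257, 0.0544]
tool_rot: [0.0, 0.292, 0.956, 0.001]
ft_force: [-0.9, 0.5, -0.1]
finger_gap: 0.0596
```

```bash
python3 g.py .502 .2195 .0255 2.5385
```

```text
t 2.03 p [0.4972 0.2257 0.0544] yaw 2.5492 tilt [0.0012 0.0021] rem [ 0.0048 -0.0062 -0.0289] [ 0.002 -0.     0.011] N 1 F [-0.9  0.5 -0.1] M [ 0.04  0.04 -0.  ] gap 0.0596 q [ 0.28  0.39 -0.29  0.89  0.    0.87]
   [-0.74, -0.25, 2.89] [0.002, -0.0, 0.011]
```

Request:
drive_tool --series '[[[-0.74,-0.25,1.2,0.002,0,0.011,-0.4],[-0.5,-0.17,1.2,0,0,0.006,-0.4],[0,0,0.3,0,0,0,-0.4],[0,0,0,0,0,0,-0.4]]]'

```text
clock: 2.37
tcp_pos: [0.5075, 0.2149, 0.0276]
tool_rot: [0.002, 0.301, 0.954, 0.001]
ft_force: [0.1, -0.2, -0.1]
finger_gap: 0.0599
```

```bash
python3 g.py .502 .2195 .0255 2.5385
```

```text
t 2.37 p [0.5075 0.2149 0.0276] yaw 2.5308 tilt [0.0043 0.0013] rem [-0.0055  0.0046 -0.0021] [ 0.004  0.003 -0.008] N 1 F [ 0.1 -0.2 -0.1] M [-0.01  0.01  0.06] gap 0.0599 q [ 0.25  0.42 -0.33  0.82  0.    0.86]
   [0.71, 0.06, 0.2] [0.004, 0.003, -0.008]
```

Request:
drive_tool --series '[[[0.4,0.04,0.1,0.003,0.002,-0.005,-0.4],[0.2,0.02,0.08,0,0,-0.003,-0.4],[0,0,0,0,0,0,-0.4],[0,0,0,0,0,0,-0.4]]]'

```text
clock: 2.7
tcp_pos: [0.5028, 0.2193, 0.0263]
tool_rot: [0.001, 0.297, 0.955, 0.0]
ft_force: [0.0, -0.1, -0.4]
finger_gap: 0.0595
```

```bash
python3 g.py .502 .2195 .0255 2.5385
```

```text
t 2.7 p [0.5028 0.2193 0.0263] yaw 2.5392 tilt [ 0.0011 -0.    ] rem [-0.0008  0.0002 -0.0008] [0.001 0.001 0.001] N 1 F [ 0.  -0.1 -0.4] M [ 0.02 -0.01 -0.05] gap 0.0595 q [ 0.26  0.42 -0.33  0.82 -0.    0.87]
   [0.08, -0.03, 0.08] [0.001, 0.001, 0.001]
```

Good pose; close.

Request:
drive_tool --series '[[[0,0,0.1,0,0,0,1],[0,0,0,0,0,0,1],[0,0,0,0,0,0,1],[0,0,0,0,0,0,1],[0,0,0,0,0,0,1]]]' --squeeze 80

```text
clock: 3.12
tcp_pos: [0.5031, 0.2197, 0.026]
tool_rot: [0.001, 0.296, 0.955, 0.001]
ft_force: [-0.6, -0.2, -0.3]
finger_gap: 0.0006
```

Request:
drive_tool --series '[[[0,0,0,0,0,0,1],[0,0,0,0,0,0,1],[0,0,0,0,0,0,1]]]'

```text
clock: 3.37
tcp_pos: [0.5032, 0.2197, 0.0261]
tool_rot: [0.001, 0.296, 0.955, 0.001]
ft_force: [-0.6, -0.5, 0.6]
finger_gap: -0.0003
```

```bash
python3 g.py .502 .2195 .0255 2.5385
```

```text
t 3.37 p [0.5032 0.2197 0.0261] yaw 2.5397 tilt [0.0026 0.0004] rem [-0.0012 -0.0002 -0.0006] [0.002 0.002 0.001] N 1 F [-0.6 -0.5  0.6] M [ 0.03  0.01 -0.  ] gap -0.0003 q [ 0.26  0.42 -0.33  0.82 -0.    0.87]
   [0.09, -0.08, 0.06] [0.002, 0.002, 0.001]
```

```bash
cat > snap.py <<'E'
from plant import viewer
import cv2,sys
k=sys.argv[1]; 
for n,c in (("top",sys.argv[2]),("side",sys.argv[3])):
    if c=='-': continue
    im=viewer.camera(n)[:,:,::-1].copy(); cv2.imwrite(f"pics/{n}{k}.png",im)
    x,y,ww,hh=map(int,c.split(','))
    f=min(800//ww,600//hh)
    cv2.imwrite(f"pics/{n}{k}c.png",cv2.resize(im[y:y+hh,x:x+ww],None,fx=f,fy=f,interpolation=cv2.INTER_CUBIC)); print(n,'scale',f)
E
python3 snap.py 2 165,170,130,100 235,90,100,80
```

```text
top scale 6
side scale 7
```

View pics/side2c.png

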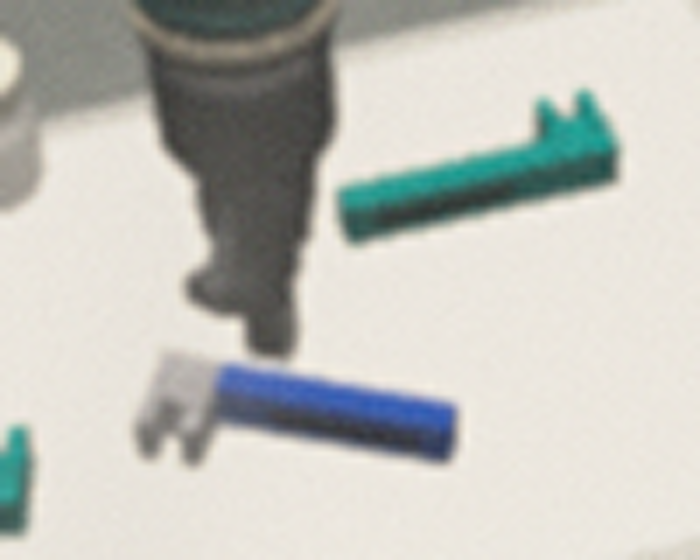

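View pics/top2c.png

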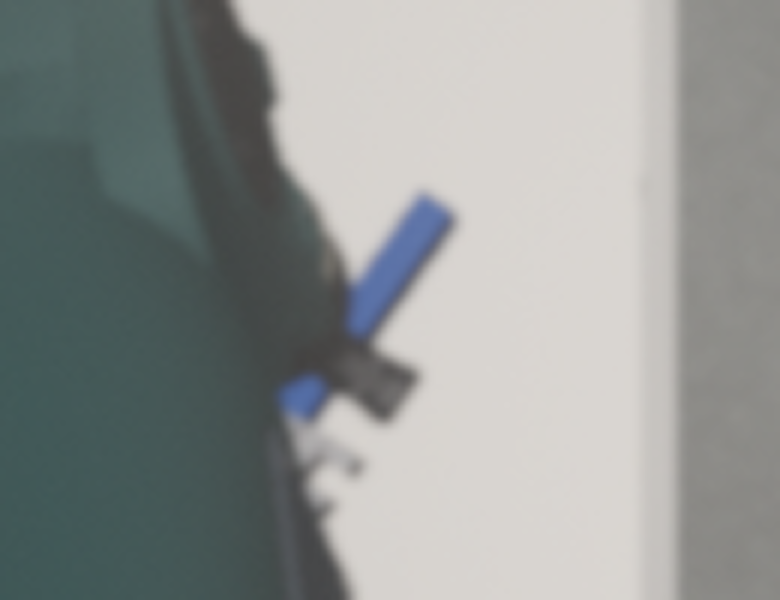

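Run:
```python
from h import *
for z in (.018,.026): print(proj('side',[.5032,.2197,z]),proj('top',[.5032,.2197,z]))
it=cv2.imread("pics/top2.png");isd=cv2.imread("pics/side2.png")
p=[.502,.2195,2.5385]
draw('side',isd,[(w(p,SPAN,.026),(0,0,255)),(np.array([[.5032,.2197,.018],[.5032,.2197,.1]]),(0,255,0))],'pics/g1.png',(235,90,100,80),7)
print(proj('side',w(p,[(0,0)],.026)))
```

```text
[273.56234802 146.80491534] [220.44000167 228.59986679]
[273.36735529 145.03288298] [219.84671441 228.13656036]
[[273.02321134 145.17156252]]
```

View pics/g1.png

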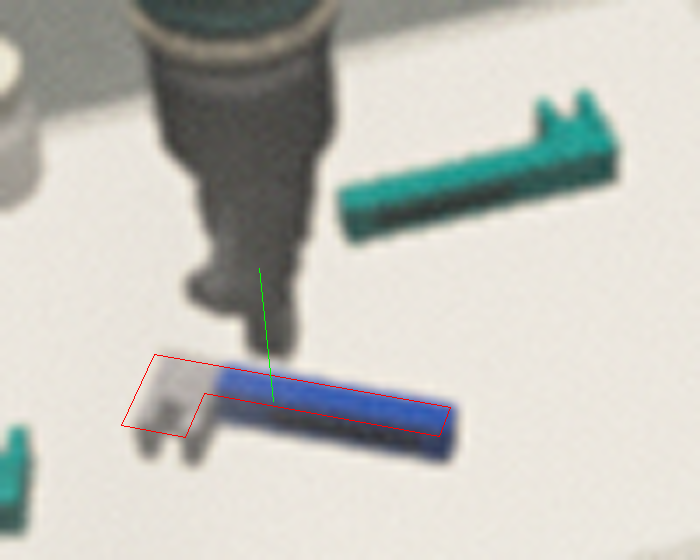

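Run:
```python
import cv2,numpy as np
for n,(x,y,a,b) in {'top':(190,190,60,60),'side':(240,125,80,50)}.items():
    A,B,C=[cv2.imread(f"pics/{n}{k}.png")[y:y+b,x:x+a] for k in (0,1,2)]
    d=np.hstack([A,B,C]); cv2.imwrite(f'pics/cmp_{n}.png',cv2.resize(d,None,fx=800/d.shape[1]*.99,fy=800/d.shape[1]*.99,interpolation=cv2.INTER_CUBIC))
A=cv2.imread("pics/side0.png")[125:175,240:320].astype(int);C=cv2.imread("pics/side2.png")[125:175,240:320].astype(int)
m=lambda A:(A[:,:,0]-A[:,:,2]>50)
for X in (A,C): ys,xs=np.nonzero(m(X)); print(len(xs),xs.mean(),ys.mean(),xs.min(),xs.max())
```

```text
137 43.160583941605836 21.598540145985403 26 59
143 43.07692307692308 21.67132867132867 26 59
```

View pics/cmp_side.png

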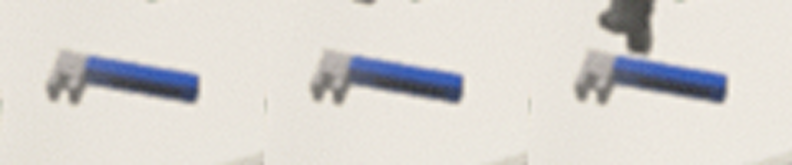

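View pics/cmp_top.png

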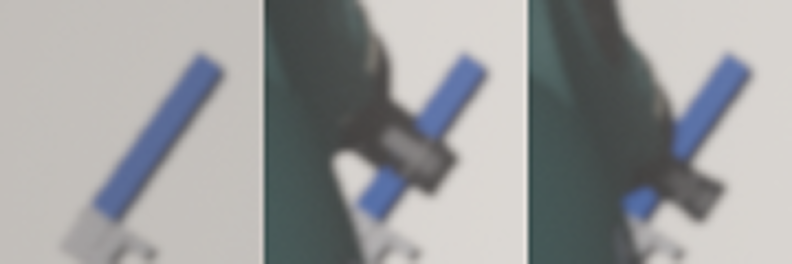

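```bash
python3 - <<'E'
from h import *
c=np.array([.5095,.2114,0]); y=np.array([.577,.817,0])
for z in (.1093,.1173,.125,.135,.145):
    print(z,[proj('side',c+k*.03*y+[0,0,z]).round(1).tolist() for k in (-1,1)])
c=np.array([.5032,.2197,0])
for z in (.018,.026,.035,.045): print(z,proj('side',c+[0,0,z]).round(1))
E
python3 g.py .502 .2195 .0255 2.5385
```

```text
0.1093 [[270.9, 133.6], [277.1, 120.2]]
0.1173 [[270.7, 131.7], [276.9, 118.3]]
0.125 [[270.5, 129.8], [276.7, 116.3]]
0.135 [[270.2, 127.3], [276.5, 113.8]]
0.145 [[269.9, 124.7], [276.2, 111.3]]
0.018 [273.6 146.8]
0.026 [273.4 145. ]
0.035 [273.1 143. ]
0.045 [272.9 140.8]
t 3.47 p [0.5032 0.2197 0.0261] yaw 2.5397 tilt [0.0026 0.0003] rem [-0.0012 -0.0002 -0.0006] [0.002 0.002 0.001] N 1 F [-1.2  0.1 -0.3] M [-0.01  0.01  0.05] gap -0.0 q [ 0.26  0.42 -0.33  0.82 -0.    0.87]
   [0.09, -0.08, 0.06] [0.002, 0.002, 0.001]
```

View pics/side2.png

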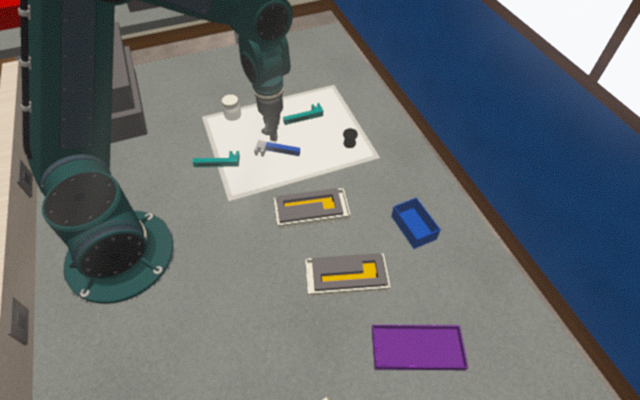

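Request:
drive_tool --series '[[[0.05,0,0.5,0,0,0,1],[0,0,0.3,0,0,0,1],[0,0,0,0,0,0,1]]]'

```text
clock: 3.72
tcp_pos: [0.5028, 0.22, 0.0173]
tool_rot: [0.001, 0.296, 0.955, 0.001]
ft_force: [-0.2, 0.2, 0.6]
finger_gap: -0.0001
```

```bash
python3 g.py .502 .2195 .0255 2.5385
python3 - <<'E'
from plant import *
from plant import observe
print(observe()['ft_force'])
E
```

```text
t 3.72 p [0.5028 0.22   0.0173] yaw 2.5396 tilt [0.0028 0.0004] rem [-0.0008 -0.0005  0.0082] [0.002 0.002 0.001] N 1 F [-0.2  0.2  0.6] M [-0.08  0.01 -0.02] gap -0.0001 q [ 0.26  0.43 -0.34  0.8  -0.    0.87]
   [0.04, -0.09, -0.82] [0.002, 0.002, 0.001]
[-0.21695025  0.18060049  0.64521049]
```

Request:
drive_tool --series '[[[0,0,0.4,0,0,0,1],[0,0,0.2,0,0,0,1],[0,0,0,0,0,0,1]]]'

```text
clock: 3.97
tcp_pos: [0.5026, 0.22, 0.0103]
tool_rot: [0.001, 0.296, 0.955, 0.0]
ft_force: [-0.4, -0.3, -0.2]
finger_gap: -0.0002
```

```bash
python3 g.py .502 .2195 .0255 2.5385; python3 snap.py 3 165,170,130,100 235,90,100,80
```

```text
t 3.97 p [0.5026 0.22   0.0103] yaw 2.5398 tilt [0.0022 0.0002] rem [-0.0006 -0.0005  0.0152] [0.001 0.002 0.001] N 1 F [-0.4 -0.3 -0.2] M [-0.01 -0.02  0.01] gap -0.0002 q [ 0.26  0.44 -0.35  0.78 -0.    0.87]
   [0.02, -0.07, -1.52] [0.001, 0.002, 0.001]
top scale 6
side scale 7
```

View pics/side3c.png

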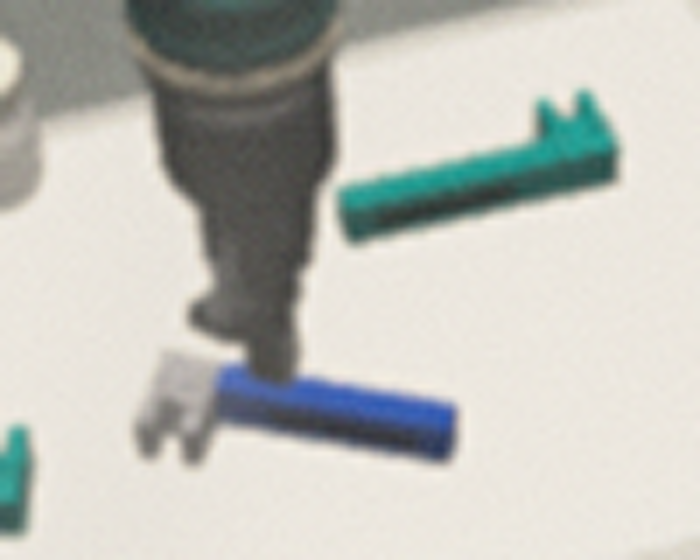

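View pics/top3c.png

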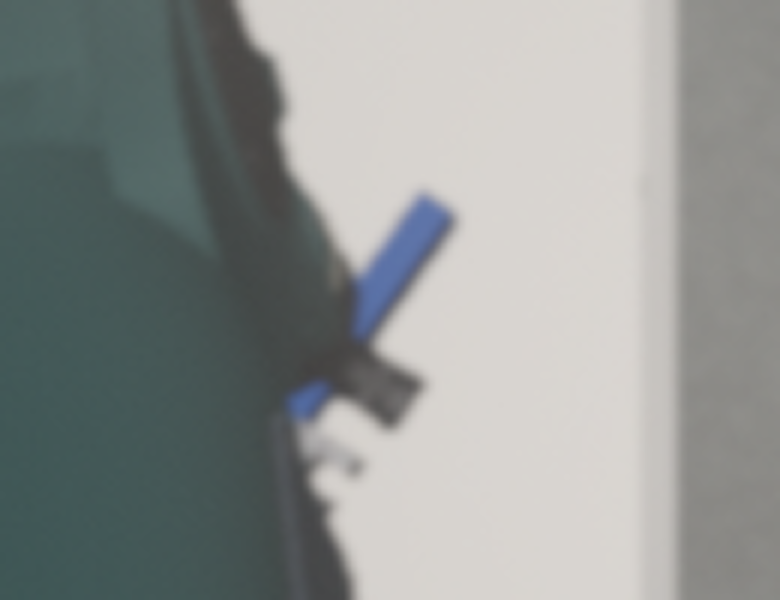

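Request:
drive_tool --series '[[[0,0,0.2,0,0,0,1],[0,0,0.1,0,0,0,1],[0,0,0,0,0,0,1]]]'

```text
clock: 4.32
tcp_pos: [0.5029, 0.22, 0.0076]
tool_rot: [0.001, 0.296, 0.955, 0.001]
ft_force: [0.5, 0.0, -0.4]
finger_gap: -0.0
```

Request:
drive_tool --series '[[[0,0,0.15,0,0,0,1],[0,0,0.1,0,0,0,1]]]'

```text
clock: 4.48
tcp_pos: [0.5031, 0.2201, 0.0051]
tool_rot: [0.002, 0.296, 0.955, 0.001]
ft_force: [-0.6, 0.2, 0.3]
finger_gap: 0.0001
```

Request:
drive_tool --series '[[[0,0,0.15,0,0,0,1],[0,0,0.1,0,0,0,1]]]'

```text
clock: 4.65
tcp_pos: [0.5032, 0.2201, 0.0024]
tool_rot: [0.002, 0.296, 0.955, 0.001]
ft_force: [-0.5, 0.0, -0.0]
finger_gap: -0.0002
```

Request:
drive_tool --series '[[[0,0,0.15,0,0,0,1],[0,0,0.1,0,0,0,1]]]'

```text
clock: 4.82
tcp_pos: [0.5034, 0.2202, 0.0012]
tool_rot: [0.002, 0.296, 0.955, 0.001]
ft_force: [-12.3, -2.7, 37.5]
finger_gap: -0.0
```

Request:
drive_tool --series '[[[0,0,-1.0,0,0,0,1],[0,0,-1.5,0,0,0,-0.3],[0,0,-0.5,0,0,0,-0.3],[0,0,0,0,0,0,-0.3],[0,0,0,0,0,0,-0.3]]]'

```text
clock: 5.23
tcp_pos: [0.503, 0.2201, 0.0319]
tool_rot: [0.002, 0.296, 0.955, 0.001]
ft_force: [0.5, 0.5, 0.5]
finger_gap: 0.0484
```

```bash
python3 g.py .502 .2195 -.009 2.5385;  python3 snap.py 4 165,170,130,100 235,90,100,80
```

```text
t 5.23 p [0.503  0.2201 0.0319] yaw 2.5398 tilt [0.0048 0.0009] rem [-0.001  -0.0006 -0.0409] [0.003 0.003 0.001] N 2 F [0.5 0.5 0.5] M [-0.06  0.01  0.01] gap 0.0484 q [ 0.26  0.41 -0.32  0.83 -0.    0.87]
   [0.03, -0.06, 2.05] [0.002, 0.002, 0.001]
   [0.03, -0.06, 2.05] [0.002, 0.002, 0.001]
top scale 6
side scale 7
```

View pics/side4c.png

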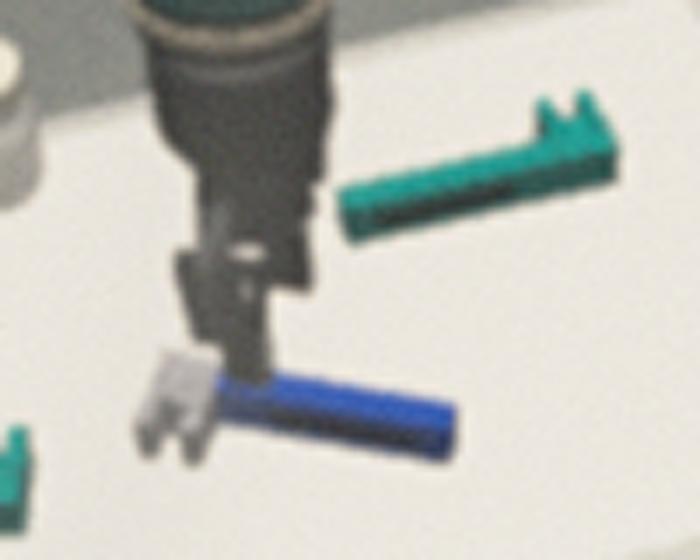

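Request:
drive_tool --series '[[[0.05,-0.03,1.6,0.002,0.002,0.001,-0.3],[0,0,1.4,0,0,0,-0.3],[0,0,0.2,0,0,0,-0.3],[0,0,0,0,0,0,-0.3]]]'

```text
clock: 5.67
tcp_pos: [0.5017, 0.2199, -0.0031]
tool_rot: [-0.0, 0.297, 0.955, -0.0]
ft_force: [0.6, 0.5, -0.2]
finger_gap: 0.0553
```

```bash
python3 g.py .502 .2195 -.009 2.5385
```

```text
t 5.67 p [ 0.5017  0.2199 -0.0031] yaw 2.5387 tilt [-0.0003 -0.0002] rem [ 0.0003 -0.0004 -0.0059] [-0. -0.  0.] N 1 F [ 0.6  0.5 -0.2] M [ 0.    0.07 -0.02] gap 0.0553 q [ 0.26  0.45 -0.37  0.75 -0.    0.87]
   [-0.05, -0.01, 0.59] [-0.0, -0.0, 0.0]
```

Request:
drive_tool --series '[[[0,0,0.4,0,0,0,-0.3],[0,0,0.15,0,0,0,-0.3],[0,0,0,0,0,0,0.3]]]'

```text
clock: 5.92
tcp_pos: [0.5016, 0.2199, -0.0087]
tool_rot: [-0.0, 0.297, 0.955, -0.0]
ft_force: [0.4, 0.3, -0.1]
finger_gap: 0.0447
```

Request:
drive_tool --series '[[[0,0,0,0,0,0,1],[0,0,0,0,0,0,1],[0,0,0,0,0,0,1],[0,0,0,0,0,0,1],[0,0,0,0,0,0,1]]]' --squeeze 60

```text
clock: 6.33
tcp_pos: [0.5023, 0.2202, -0.0075]
tool_rot: [0.0, 0.297, 0.955, 0.0]
ft_force: [1.0, -0.7, -2.2]
finger_gap: 0.0161
```

```bash
python3 g.py .502 .2195 -.009 2.5385;  python3 snap.py 5 165,170,130,100 235,90,100,80
```

```text
t 6.33 p [ 0.5023  0.2202 -0.0075] yaw 2.5389 tilt [0.001  0.0003] rem [-0.0003 -0.0007 -0.0015] [0.001 0.001 0.   ] N 1 F [ 1.  -0.7 -2.2] M [-0.   -0.04 -0.01] gap 0.0161 q [ 0.26  0.46 -0.38  0.74  0.    0.87]
   [-0.02, -0.07, 0.15] [0.001, 0.001, 0.0]
top scale 6
side scale 7
```

View pics/side5c.png

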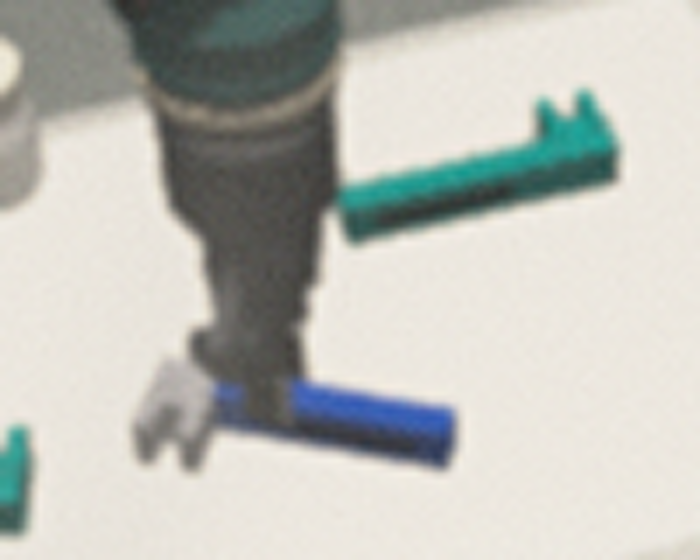

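Request:
drive_tool --series '[[[0,0,-0.5,0,0,0,1],[0,0,-1,0,0,0,1],[0,0,-1.5,0,0,0,1],[0,0,-1,0,0,0,1],[0,0,0,0,0,0,1]]]'

```text
clock: 6.85
tcp_pos: [0.5015, 0.2199, 0.0357]
tool_rot: [-0.0, 0.297, 0.955, -0.0]
ft_force: [0.6, 0.2, -1.8]
finger_gap: 0.016
```

```bash
python3 g.py .502 .2195 -.009 2.5385;  python3 snap.py 6 165,170,130,100 235,90,100,80
```

```text
t 6.85 p [0.5015 0.2199 0.0357] yaw 2.5388 tilt [-0.0009 -0.0002] rem [ 0.0005 -0.0004 -0.0447] [-0.001 -0.001  0.   ] N 2 F [ 0.6  0.2 -1.8] M [-0.04 -0.08 -0.05] gap 0.016 q [ 0.26  0.41 -0.32  0.85  0.    0.87]
   [-0.03, -0.0, 2.24] [-0.0, -0.0, 0.0]
   [-0.03, -0.0, 2.24] [-0.0, -0.0, 0.0]
top scale 6
side scale 7
```

View pics/side6c.png

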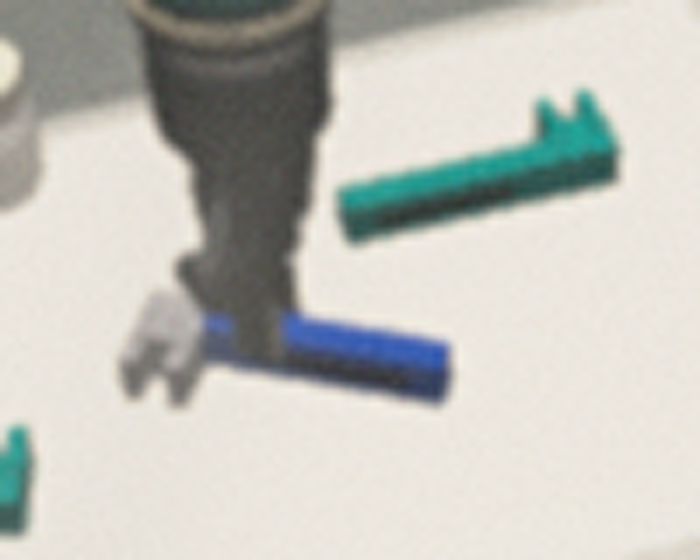

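View pics/top6c.png

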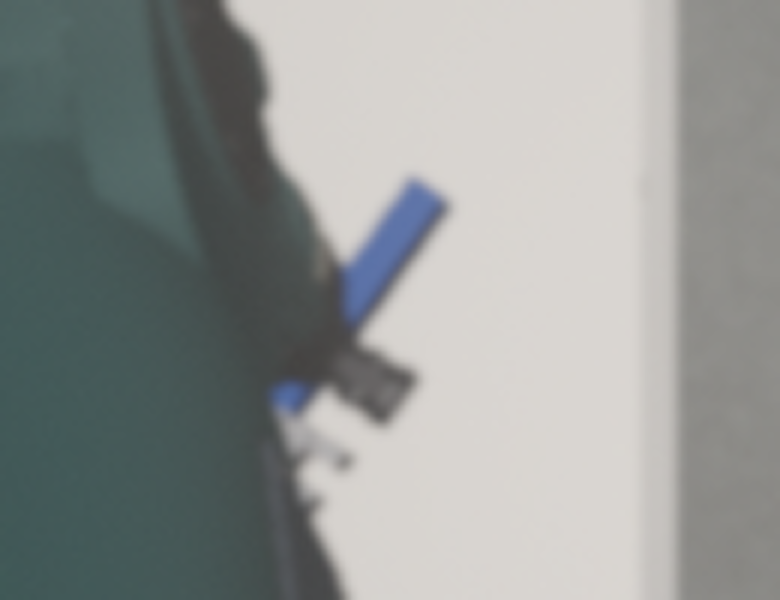

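```bash
python3 g.py .553 -.291 .085 -.2785
```

```text
t 6.95 p [0.5009 0.2198 0.0341] yaw 2.5388 tilt [-0.0021 -0.0006] rem [ 0.0521 -0.5108  0.0509] [-2.000e-03  2.000e-03  2.817e+00] N 24 F [-0.5 -0.6 -2.3] M [ 0.01 -0.01  0.07] gap 0.0159 q [ 0.26  0.41 -0.32  0.84 -0.    0.87]
   [-1.39, -1.63, -0.21] [-0.0, 0.0, 0.117]
   [-1.57, -1.46, -0.21] [-0.0, 0.0, 0.117]
   [-1.73, -1.26, -0.21] [-0.0, 0.0, 0.117]
   [-1.86, -1.05, -0.21] [-0.0, 0.0, 0.117]
   [-1.97, -0.83, -0.21] [-0.0, 0.0, 0.117]
```

Request:
drive_tool --series '[[[-0.3,-0.4,-1.5,0,0,0.05,1],[-1.4,-1.5,-1.5,0,0,0.117,1],[-1.6,-1.3,-1.0,0,0,0.117,1],[-1.8,-1.1,-0.5,0,0,0.117,1],[-1.95,-0.9,0,0,0,0.117,1]]]'

```text
clock: 7.37
tcp_pos: [0.5089, 0.1317, 0.0781]
tool_rot: [-0.003, 0.536, 0.844, -0.002]
ft_force: [0.8, -1.0, -1.8]
finger_gap: 0.0159
```

```bash
python3 g.py .553 -.291 .085 -.2785
```

```text
t 7.37 p [0.5089 0.1317 0.0781] yaw 2.0092 tilt [-0.0068 -0.0009] rem [ 0.0441 -0.4227  0.0069] [-0.006  0.006  2.288] N 20 F [ 0.8 -1.  -1.8] M [ 0.01 -0.03  0.03] gap 0.0159 q [ 0.1   0.34 -0.3   0.94 -0.    1.23]
   [-2.01, -0.7, -0.03] [-0.0, 0.0, 0.114]
   [-2.07, -0.46, -0.03] [-0.0, 0.0, 0.114]
   [-2.11, -0.22, -0.04] [-0.0, 0.0, 0.114]
   [-2.12, 0.02, -0.04] [-0.0, 0.0, 0.114]
   [-2.11, 0.26, -0.04] [-0.0, 0.0, 0.114]
```

Request:
drive_tool --series '[[[-2.0,-0.7,-0.05,0,0,0.118,1],[-2.07,-0.46,-0.05,0,0,0.118,1],[-2.11,-0.22,-0.05,0,0,0.118,1],[-2.12,0.02,0,0,0,0.118,1],[-2.11,0.26,0,0,0,0.118,1]]]'

```text
clock: 7.78
tcp_pos: [0.5167, 0.0209, 0.0776]
tool_rot: [-0.003, 0.768, 0.64, -0.004]
ft_force: [0.4, -0.4, -2.0]
finger_gap: 0.0162
```

```bash
python3 g.py .553 -.291 .085 -.2785
```

```text
t 7.78 p [0.5167 0.0209 0.0776] yaw 1.3893 tilt [-0.0095 -0.0008] rem [ 0.0363 -0.3119  0.0074] [-0.005  0.01   1.668] N 14 F [ 0.4 -0.4 -2. ] M [ 0.   -0.06  0.01] gap 0.0162 q [-0.12  0.33 -0.31  0.93 -0.    1.64]
   [-2.14, 0.66, -0.05] [-0.0, 0.001, 0.119]
   [-2.05, 0.91, -0.05] [-0.0, 0.001, 0.119]
   [-1.93, 1.14, -0.06] [-0.0, 0.001, 0.119]
   [-1.78, 1.37, -0.06] [-0.0, 0.001, 0.119]
   [-1.6, 1.57, -0.06] [-0.0, 0.001, 0.119]
```

Request:
drive_tool --series '[[[-2.14,0.66,-0.05,0,0.001,0.12,1],[-2.05,0.9,-0.05,0,0.001,0.12,1],[-1.93,1.14,-0.05,0,0,0.12,1],[-1.78,1.37,-0.05,0,0,0.12,1],[-1.6,1.57,-0.05,0,0,0.12,1]]]'

```text
clock: 8.2
tcp_pos: [0.5262, -0.0957, 0.0769]
tool_rot: [-0.004, 0.928, 0.373, -0.006]
ft_force: [0.4, 1.0, -1.9]
finger_gap: 0.016
```

```bash
python3 g.py .553 -.291 .085 -.2785
```

```text
t 8.2 p [ 0.5262 -0.0957  0.0769] yaw 0.7642 tilt [-0.0135  0.0025] rem [ 0.0268 -0.1953  0.0081] [-0.006  0.013  1.043] N 9 F [ 0.4  1.  -1.9] M [ 0.02 -0.06 -0.01] gap 0.016 q [-0.33  0.36 -0.27  0.95 -0.    2.05]
   [-1.29, 1.77, -0.1] [-0.001, 0.001, 0.116]
   [-1.07, 1.91, -0.1] [-0.001, 0.001, 0.116]
   [-0.85, 2.02, -0.1] [-0.001, 0.001, 0.116]
   [-0.61, 2.1, -0.1] [-0.001, 0.001, 0.116]
   [-0.36, 2.16, -0.1] [-0.001, 0.001, 0.116]
```

Request:
drive_tool --series '[[[-1.29,1.77,0,-0.001,0.003,0.118,1],[-1.07,1.91,0,0,0.002,0.118,1],[-0.85,2.02,0,0,0.002,0.118,1],[-0.61,2.1,0,0,0.002,0.118,1],[-0.36,2.16,0,0,0.002,0.118,1]]]'

```text
clock: 8.62
tcp_pos: [0.5374, -0.2097, 0.073]
tool_rot: [-0.005, 0.997, 0.071, -0.003]
ft_force: [0.8, -0.2, -2.5]
finger_gap: 0.0159
```

```bash
python3 g.py .553 -.291 .07 -.2785
```

```text
t 8.62 p [ 0.5374 -0.2097  0.073 ] yaw 0.1429 tilt [-0.0072  0.0088] rem [ 0.0156 -0.0813 -0.003 ] [-0.008  0.008  0.421] N 4 F [ 0.8 -0.2 -2.5] M [-0.05 -0.04 -0.03] gap 0.0159 q [-0.52  0.43 -0.17  0.98  0.    2.48]
   [0.1, 2.07, 0.05] [-0.002, 0.002, 0.105]
   [0.31, 2.05, 0.06] [-0.002, 0.002, 0.105]
   [0.53, 2.0, 0.06] [-0.002, 0.002, 0.105]
   [0.73, 1.93, 0.07] [-0.002, 0.002, 0.105]
```

Request:
drive_tool --series '[[[0.1,2.0,0,-0.002,0.002,0.1,1],[0.3,2.0,0,-0.002,0.002,0.1,1],[0.5,1.5,0,-0.002,0.002,0.08,1],[0.3,0.6,0,-0.001,0,0.03,1],[0,0,0,0,0,0,1]]]'

```text
clock: 9.03
tcp_pos: [0.5495, -0.2779, 0.0683]
tool_rot: [-0.001, 0.995, -0.098, -0.003]
ft_force: [0.0, 0.7, -3.3]
finger_gap: 0.0161
```

```bash
python3 g.py .553 -.291 .045 -.2785
```

```text
t 9.03 p [ 0.5495 -0.2779  0.0683] yaw -0.1958 tilt [-0.0053  0.0033] rem [ 0.0035 -0.0131 -0.0233] [-0.002  0.006  0.083] N 1 F [ 0.   0.7 -3.3] M [-0.01 -0.   -0.04] gap 0.0161 q [-0.6   0.49 -0.07  1.01 -0.    2.74]
   [0.61, 1.22, 2.32] [-0.002, 0.006, 0.083]
```

Request:
drive_tool --series '[[[0.4,0.8,0.5,-0.001,0.004,0.055,1],[0.2,0.4,0.6,0,0.002,0.028,1],[0,0.05,0.3,0,0,0.003,1],[0,0,0,0,0,0,1]]]'

```text
clock: 9.37
tcp_pos: [0.5515, -0.2902, 0.0514]
tool_rot: [-0.001, 0.99, -0.14, -0.001]
ft_force: [-0.1, -0.5, -3.1]
finger_gap: 0.016
```

```bash
python3 g.py .553 -.291 .04 -.2785
```

```text
t 9.37 p [ 0.5515 -0.2902  0.0514] yaw -0.2804 tilt [-0.0022  0.0033] rem [ 0.0015 -0.0008 -0.0114] [-0.003  0.003 -0.002] N 1 F [-0.1 -0.5 -3.1] M [0.02 0.03 0.05] gap 0.016 q [-0.62  0.51 -0.08  0.98  0.    2.81]
   [0.17, 0.04, 1.14] [-0.003, 0.003, -0.002]
```

Request:
drive_tool --series '[[[0.08,0,0.6,-0.001,0.001,0,1],[0.05,0,0.5,-0.001,0,0,1],[0,0,0,0,0,0,1],[0,0,0,0,0,0,1]]]'

```text
clock: 9.7
tcp_pos: [0.5523, -0.2884, 0.0389]
tool_rot: [-0.001, 0.991, -0.137, -0.002]
ft_force: [-0.2, 0.0, -1.7]
finger_gap: 0.0161
```

```bash
python3 g.py .553 -.291 .04 -.2785;  python3 snap.py 7 350,150,110,110 290,225,114,80
```

```text
t 9.7 p [ 0.5523 -0.2884  0.0389] yaw -0.2748 tilt [-0.003  0.002] rem [ 0.0007 -0.0026  0.0011] [-0.001  0.003  0.004] N 1 F [-0.2  0.  -1.7] M [ 0.02 -0.03  0.02] gap 0.0161 q [-0.61  0.52 -0.1   0.95 -0.    2.8 ]
   [0.14, 0.23, -0.11] [-0.001, 0.003, 0.004]
top scale 5
side scale 7
```

View pics/side7c.png

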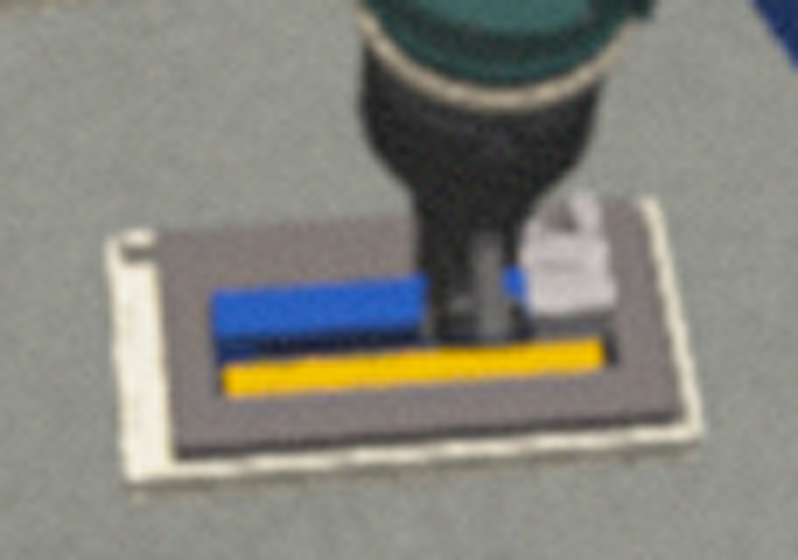

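View pics/top7c.png

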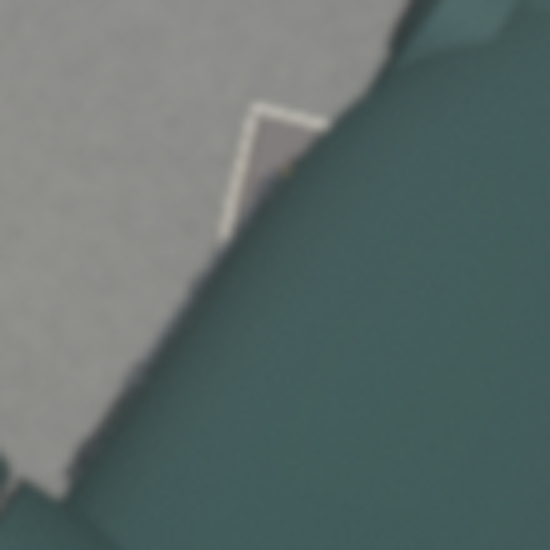

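Run:
```python
from h import *
blu=lambda im: im[:,:,0]; grn=lambda im:im[:,:,1]; red=lambda im:im[:,:,2]
i0=cv2.imread("pics/side0.png"); i7=cv2.imread("pics/side7.png")
T=fit('side',i0,[.545,-.274,-.28],E(rect(-.103,.103,-.049,.049),-1),.022,grn,R=2)
C=fit('side',i0,[.556,-.292,-.28],E(CUT,1),.032,blu,R=2.5)
d=C[:2]-T[:2];c=T[2];print('in tray',np.cos(c)*d[0]+np.sin(c)*d[1],-np.sin(c)*d[0]+np.cos(c)*d[1])
draw('side',i0,[(w(C,CUT,.032),(255,0,0)),(w(C,CUT,.016),(0,255,0)),(w(T,rect(-.103,.103,-.049,.049),.022),(0,0,255))],'pics/g2.png',(295,240,105,60),7)
p=[.5523,-.2884,-.2748]
draw('side',i7,[(w(p,SPAN,.0464),(0,0,255)),(w(p,SPAN,.0724),(0,0,255)),(w(C,CUT,.032),(0,255,0))],'pics/g3.png',(290,225,114,80),7)
```

```text
side [ 0.546  -0.2748 -0.2762] rms px 0.23 [(0, 68, -0.01), (1, 32, -0.25), (2, 0, None), (3, 32, -0.26)]
side [ 0.5569 -0.2904 -0.2749] rms px 0.46 [(0, 48, 0.19), (1, 16, 0.88), (2, 11, 0.26), (3, 9, 0.45), (4, 32, 0.3), (5, 7, 0.89)]
in tray 0.014725931277240818 -0.01199718755942862
```

View pics/g2.png

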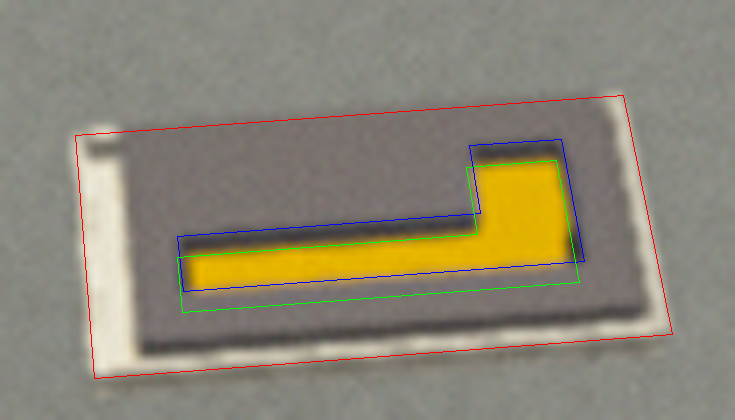

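View pics/g3.png

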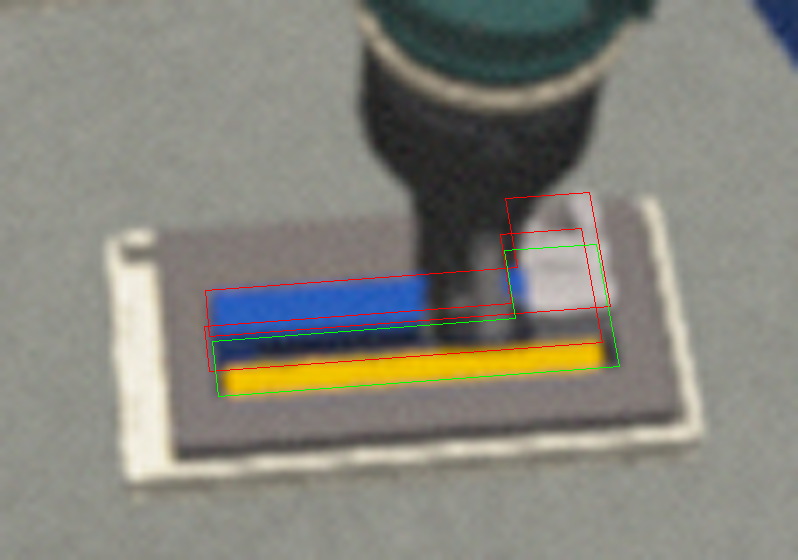

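Run:
```python
import cv2
im=cv2.imread("pics/side7.png")
cv2.imwrite("pics/g4.png",cv2.resize(im[245:290,315:385],None,fx=11,fy=11,interpolation=cv2.INTER_LANCZOS4))
```

```text
(no output)
```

View pics/g4.png

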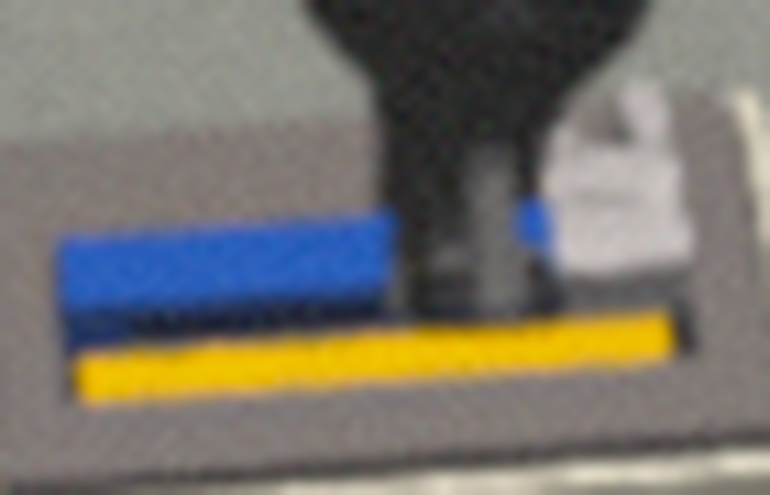

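```bash
python3 g.py .5545 -.290 .03 -.2775
```

```text
t 9.8 p [ 0.5523 -0.2886  0.0391] yaw -0.2752 tilt [-0.0028  0.0019] rem [ 0.0022 -0.0014 -0.0091] [-0.001  0.003  0.002] N 1 F [ 0.3  0.2 -3.8] M [-0.03 -0.01 -0.  ] gap 0.0159 q [-0.61  0.52 -0.1   0.95 -0.    2.8 ]
   [0.25, 0.08, 0.91] [-0.001, 0.003, 0.002]
```

Request:
drive_tool --series '[[[0.25,0.08,0.3,-0.001,0.003,0.002,1],[0.1,0.03,0.3,0,0,0,1],[0,0,0.1,0,0,0,1],[0,0,0,0,0,0,1]]]'

```text
clock: 10.13
tcp_pos: [0.5562, -0.2909, 0.0321]
tool_rot: [0.0, 0.99, -0.138, 0.001]
ft_force: [-0.2, -0.3, -2.7]
finger_gap: 0.0158
```

```bash
python3 g.py .5545 -.290 .03 -.2775
```

```text
t 10.13 p [ 0.5562 -0.2909  0.0321] yaw -0.2769 tilt [ 0.0012 -0.0008] rem [-0.0017  0.0009 -0.0021] [ 0.    -0.001  0.001] N 1 F [-0.2 -0.3 -2.7] M [-0.05 -0.   -0.01] gap 0.0158 q [-0.61  0.53 -0.11  0.93  0.    2.81]
   [-0.19, -0.04, 0.21] [0.0, -0.001, 0.001]
```

Request:
drive_tool --series '[[[-0.15,-0.03,0.2,0,-0.001,0,1],[-0.05,0,0.2,0,0,0,1],[0,0,0.15,0,0,0,1]]]'

```text
clock: 10.38
tcp_pos: [0.5543, -0.2902, 0.0264]
tool_rot: [0.0, 0.99, -0.138, 0.0]
ft_force: [-0.1, -0.1, -2.5]
finger_gap: 0.0163
```

Request:
drive_tool --series '[[[0,0,0.15,0,0,0,1],[0,0,0.15,0,0,0,1]]]'

```text
clock: 10.55
tcp_pos: [0.5541, -0.2901, 0.023]
tool_rot: [0.0, 0.99, -0.138, 0.0]
ft_force: [0.1, 0.2, -2.1]
finger_gap: 0.0159
```

Request:
drive_tool --series '[[[0,0,0.15,0,0,0,1],[0,0,0.1,0,0,0,1]]]'

```text
clock: 10.72
tcp_pos: [0.5541, -0.2901, 0.0201]
tool_rot: [0.0, 0.99, -0.138, 0.0]
ft_force: [-1.3, -0.3, -3.0]
finger_gap: 0.0161
```

Request:
drive_tool --series '[[[0,0,0.15,0,0,0,1],[0,0,0.1,0,0,0,1]]]'

```text
clock: 10.88
tcp_pos: [0.5544, -0.2903, 0.0175]
tool_rot: [0.0, 0.99, -0.138, 0.0]
ft_force: [1.5, -0.2, -0.5]
finger_gap: 0.0162
```

```bash
python3 g.py .5545 -.290 .03 -.2775;python3 snap.py 8 - 305,230,90,65
```

```text
t 10.88 p [ 0.5544 -0.2903  0.0175] yaw -0.277 tilt [ 0.0008 -0.0009] rem [0.0001 0.0003 0.0125] [ 0.001 -0.001  0.001] N 1 F [ 1.5 -0.2 -0.5] M [ 0.01 -0.22 -0.01] gap 0.0162 q [-0.61  0.54 -0.13  0.9  -0.    2.81]
   [0.01, -0.03, -1.25] [0.001, -0.001, 0.001]
side scale 8
```

View pics/side8c.png

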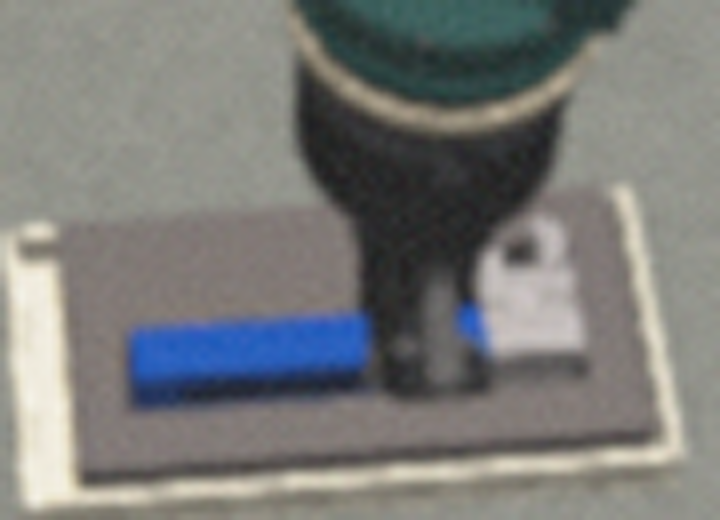

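Request:
drive_tool --series '[[[0,0,0.15,0,0,0,1],[0,0,0.1,0,0,0,1]]]'

```text
clock: 11.1
tcp_pos: [0.5552, -0.2907, 0.0154]
tool_rot: [0.001, 0.99, -0.138, 0.001]
ft_force: [-0.6, 0.8, 4.3]
finger_gap: 0.016
```

Request:
drive_tool --series '[[[0,0,0,0,0,0,0.3],[0,0,0,0,0,0,-0.1],[0,0,0,0,0,0,-0.1],[0,0,0,0,0,0,-0.1]]]'

```text
clock: 11.43
tcp_pos: [0.5549, -0.2906, 0.0154]
tool_rot: [0.001, 0.99, -0.138, 0.001]
ft_force: [-0.2, -0.4, 0.1]
finger_gap: 0.0469
```

```bash
python3 g.py .5545 -.290 .03 -.2775;python3 snap.py 9 - 305,230,90,65
```

```text
t 11.43 p [ 0.5549 -0.2906  0.0154] yaw -0.2769 tilt [ 0.002  -0.0017] rem [-0.0004  0.0006  0.0146] [ 0.001 -0.002  0.001] N 1 F [-0.2 -0.4  0.1] M [-0.05  0.03  0.08] gap 0.0469 q [-0.61  0.54 -0.14  0.89 -0.    2.81]
   [-0.05, -0.04, -1.46] [0.001, -0.002, 0.001]
side scale 8
```

View pics/side9c.png

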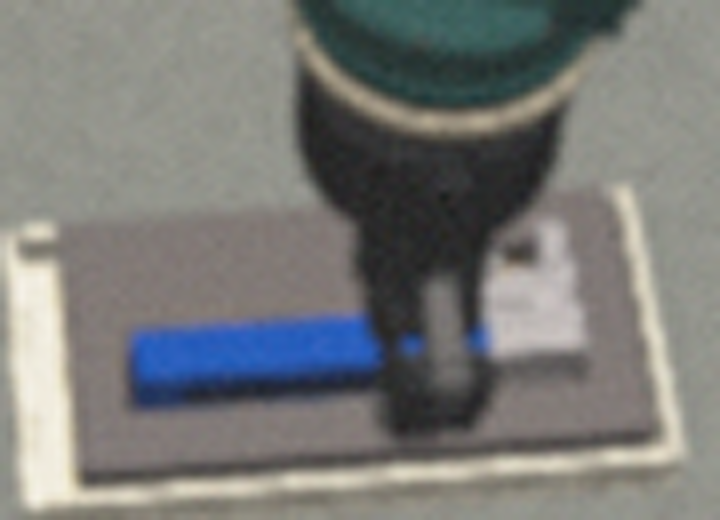

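Request:
drive_tool --series '[[[0,0,-1,0,0,0,-0.1],[0,0,-3,0,0,0,-0.1],[0,-2,-3,0,0,0,-0.1],[0,-4,-2,0,0,0,-0.1],[0,-4,0,0,0,0,-0.1]]]'

```text
clock: 11.9
tcp_pos: [0.5802, -0.1988, 0.1095]
tool_rot: [0.0, 0.99, -0.142, 0.0]
ft_force: [1.0, 0.6, -0.1]
finger_gap: 0.0469
```

Request:
drive_tool --series '[[[0,-4,0,0,0,0,-0.1],[0,-4,0,0,0,0,-0.1],[0,-3,0,0,0,0,-0.1],[0,-1,0,0,0,0,-0.1]]]'

```text
clock: 12.23
tcp_pos: [0.6148, -0.0817, 0.1156]
tool_rot: [-0.002, 0.991, -0.131, 0.004]
ft_force: [0.3, -0.0, -0.0]
finger_gap: 0.0472
```

```bash
python3 g.py .5545 -.290 .03 -.2775;python3 snap.py 10 370,160,80,100 305,230,90,65
```

```text
t 12.23 p [ 0.6148 -0.0817  0.1156] yaw -0.2637 tilt [0.0081 0.0034] rem [-0.0603 -0.2083 -0.0856] [-0.005 -0.007  0.014] N 6 F [ 0.3 -0.  -0. ] M [-0.04 -0.    0.  ] gap 0.0472 q [-0.27  0.46  0.    1.11  0.01  3.14]
   [-0.07, 3.62, 1.41] [-0.001, -0.001, 0.002]
   [-0.06, 3.62, 1.41] [-0.001, -0.001, 0.002]
   [-0.05, 3.62, 1.41] [-0.001, -0.001, 0.002]
   [-0.05, 3.62, 1.42] [-0.001, -0.001, 0.002]
   [-0.04, 3.62, 1.42] [-0.001, -0.001, 0.002]
top scale 6
side scale 8
```

View pics/side10c.png

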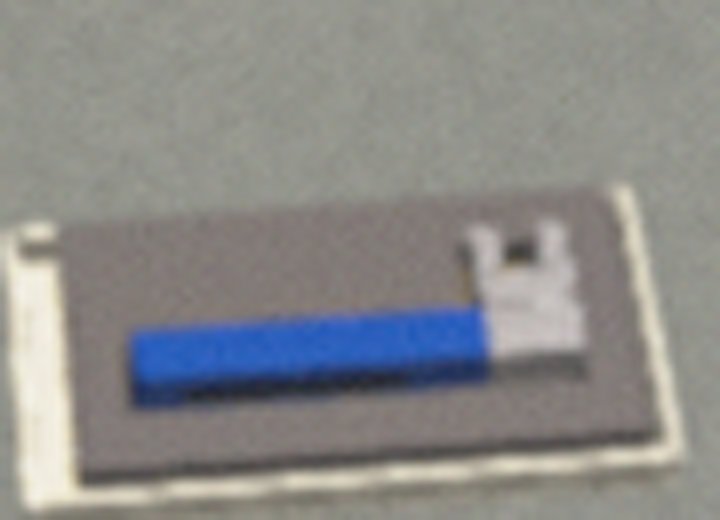

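View pics/top10c.png

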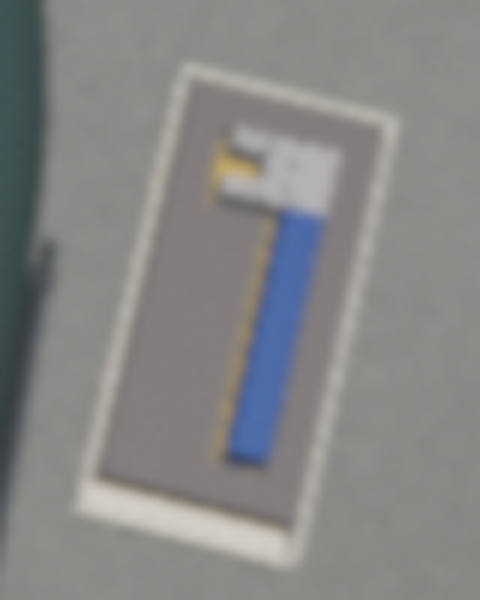

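```bash
cat > m10.py <<'E'
from h import *
import sys
k=sys.argv[1]
red=lambda im: im[:,:,2]; bm=lambda im: im[:,:,2]-im[:,:,0]*.5
it=cv2.imread(f"pics/top{k}.png"); isd=cv2.imread(f"pics/side{k}.png")
cut={'top':np.array([.551,-.2903,-.2785]),'side':np.array([.5569,-.2904,-.2749])}
def loc(c,p): d=p[:2]-c[:2]; return (np.array([np.cos(c[2])*d[0]+np.sin(c[2])*d[1],-np.sin(c[2])*d[0]+np.cos(c[2])*d[1]])*1000).round(1),round(p[2]-c[2],3)
# top: foam vs blue: red channel rises outward on all except head end
for z in (.042,.050,.058):
    e=E(BLUE,1)
    P=fit('top',it,cut['top'],e,z,red,R=3.5); print(z,loc(cut['top'],P))
    S=fit('side',isd,cut['side'],[e[1],e[2],e[3],],z,red,R=3.5); print(z,loc(cut['side'],S))
    if z==.050:
        draw('top',it,[(w(P,SPAN,z),(0,0,255)),(w(cut['top'],CUT,.032),(0,255,0))],'pics/h1.png',(370,160,80,100),6)
        draw('side',isd,[(w(S,SPAN,z),(0,0,255)),(w(S,SPAN,z-.026),(0,0,255)),(w(cut['side'],CUT,.032),(0,255,0))],'pics/h2.png',(305,230,90,65),8)
E
python3 m10.py 10
```

```text
top [ 0.5504 -0.2901 -0.2747] rms px 0.33 [(0, 36, -0.13), (1, 6, -0.86), (2, 36, -0.13), (3, 6, -0.74)]
0.042 (array([-0.7,  0. ]), np.float64(0.004))
side [ 0.5579 -0.2888 -0.2783] rms px 0.23 [(0, 6, -0.27), (1, 36, -0.01), (2, 6, -0.46)]
0.042 (array([0.5, 1.8]), np.float64(-0.003))
top [ 0.5491 -0.2884 -0.2748] rms px 0.28 [(0, 36, -0.1), (1, 6, -0.68), (2, 36, -0.11), (3, 6, -0.65)]
0.05 (array([-2.4,  1.3]), np.float64(0.004))
side [ 0.5558 -0.2926 -0.2787] rms px 0.17 [(0, 6, -0.11), (1, 36, -0.01), (2, 6, -0.26)]
0.05 (array([-0.5, -2.4]), np.float64(-0.004))
top [ 0.5478 -0.2867 -0.2749] rms px 0.22 [(0, 36, -0.08), (1, 6, -0.51), (2, 36, -0.08), (3, 6, -0.54)]
0.058 (array([-4.1,  2.5]), np.float64(0.004))
side [ 0.5536 -0.2964 -0.2788] rms px 0.14 [(0, 6, 0.02), (1, 36, 0.0), (2, 6, -0.02)]
0.058 (array([-1.5, -6.7]), np.float64(-0.004))
```

View pics/h1.png

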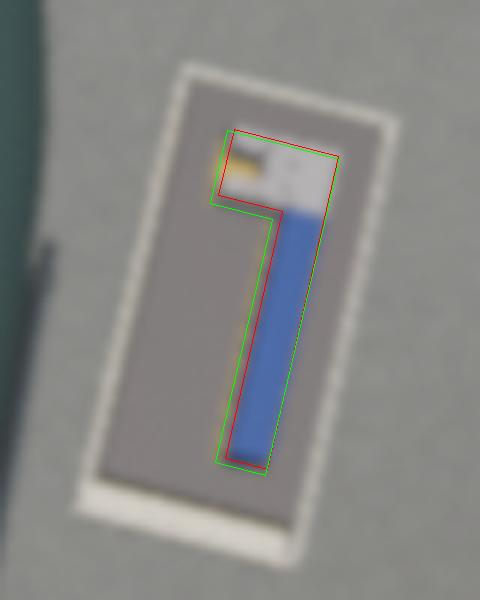

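View pics/h2.png

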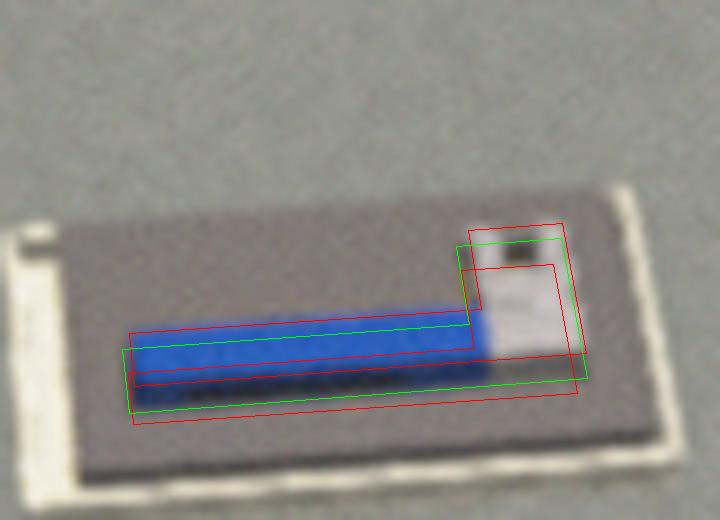

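```bash
python3 g.py .545 -.2873 .07 -.2775
```

```text
t 12.33 p [ 0.6143 -0.0843  0.1154] yaw -0.2693 tilt [0.0079 0.0027] rem [-0.0693 -0.203  -0.0454] [-0.005 -0.007  0.008] N 6 F [ 0.5 -0.9  1.5] M [ 0.04 -0.    0.03] gap 0.0472 q [-0.27  0.46  0.    1.11  0.    3.14]
   [-0.22, 3.57, 0.74] [-0.001, -0.001, 0.001]
   [-0.21, 3.57, 0.74] [-0.001, -0.001, 0.001]
   [-0.21, 3.57, 0.74] [-0.001, -0.001, 0.001]
   [-0.2, 3.57, 0.75] [-0.001, -0.001, 0.001]
   [-0.2, 3.57, 0.75] [-0.001, -0.001, 0.001]
```

Request:
drive_tool --series '[[[-0.2,3.5,0,-0.001,-0.002,0,1],[-0.2,3.8,0.3,-0.001,-0.002,0,1],[-0.2,3.8,0.5,-0.001,-0.001,0,1],[-0.2,3.8,0.7,0,0,0,1],[-0.2,3.5,0.7,0,0,0,1]]]'

```text
clock: 12.75
tcp_pos: [0.5538, -0.2653, 0.0952]
tool_rot: [0.0, 0.991, -0.135, 0.003]
ft_force: [0.5, 0.4, -0.0]
finger_gap: 0.0001
```

```bash
python3 g.py .545 -.2873 .06 -.2775
```

```text
t 12.75 p [ 0.5538 -0.2653  0.0952] yaw -0.2704 tilt [ 0.0051 -0.0012] rem [-0.0088 -0.022  -0.0352] [-0.    -0.005  0.007] N 2 F [ 0.5  0.4 -0. ] M [-0.03 -0.01 -0.04] gap 0.0001 q [-0.58  0.46 -0.05  1.06  0.    2.83]
   [-0.14, 1.18, 1.76] [-0.0, -0.003, 0.004]
   [-0.13, 1.18, 1.76] [-0.0, -0.003, 0.004]
```

Request:
drive_tool --series '[[[-0.15,0.7,0.8,0,-0.002,0.003,1],[-0.1,0.3,1.0,0,-0.002,0.003,1],[0,0,0.3,0,0,0,1],[0,0,0,0,0,0,1]]]'

```text
clock: 13.08
tcp_pos: [0.543, -0.2851, 0.0722]
tool_rot: [0.001, 0.989, -0.146, -0.0]
ft_force: [-0.3, 0.3, 1.3]
finger_gap: -0.0003
```

```bash
python3 g.py .545 -.2873 .03 -.2775
```

```text
t 13.08 p [ 0.543  -0.2851  0.0722] yaw -0.2936 tilt [-0.001  -0.0012] rem [ 0.002  -0.0022 -0.0422] [ 0.001  0.001 -0.016] N 2 F [-0.3  0.3  1.3] M [-0.    0.01  0.04] gap -0.0003 q [-0.62  0.48 -0.08  1.01 -0.    2.82]
   [0.13, 0.07, 2.11] [0.001, 0.0, -0.008]
   [0.13, 0.07, 2.11] [0.001, 0.0, -0.008]
```

Request:
drive_tool --series '[[[0.1,0.06,1.4,0,0,-0.008,1],[0.1,0.05,1.4,0,0,-0.006,1],[0,0,0.3,0,0,0,1],[0,0,0,0,0,0,1]]]'

```text
clock: 13.42
tcp_pos: [0.5461, -0.2839, 0.0417]
tool_rot: [0.001, 0.99, -0.138, 0.0]
ft_force: [0.7, 0.1, 0.2]
finger_gap: -0.0001
```

```bash
python3 g.py .545 -.2873 .03 -.2775
```

```text
t 13.42 p [ 0.5461 -0.2839  0.0417] yaw -0.277 tilt [ 0.     -0.0015] rem [-0.0011 -0.0034 -0.0117] [ 0.001 -0.     0.001] N 1 F [0.7 0.1 0.2] M [-0.05 -0.02  0.02] gap -0.0001 q [-0.61  0.51 -0.13  0.94 -0.    2.81]
   [-0.02, 0.36, 1.17] [0.001, -0.0, 0.001]
```

Request:
drive_tool --series '[[[0,0.3,0.4,0,0,0,1],[0,0.1,0.4,0,0,0,1],[0,0,0.1,0,0,0,1],[0,0,0,0,0,0,1]]]'

```text
clock: 13.75
tcp_pos: [0.5464, -0.2867, 0.034]
tool_rot: [0.001, 0.991, -0.137, 0.001]
ft_force: [0.3, 1.5, 0.2]
finger_gap: 0.0
```

```bash
python3 g.py .545 -.2873 .022 -.2775
```

```text
t 13.75 p [ 0.5464 -0.2867  0.034 ] yaw -0.275 tilt [ 0.0017 -0.0025] rem [-0.0014 -0.0006 -0.012 ] [ 0.002 -0.002  0.002] N 1 F [0.3 1.5 0.2] M [ 0.01  0.02 -0.02] gap 0.0 q [-0.61  0.51 -0.14  0.92 -0.    2.8 ]
   [-0.12, 0.09, 1.2] [0.002, -0.002, 0.002]
```

Request:
drive_tool --series '[[[-0.05,0.05,0.4,0.001,-0.001,0,1],[0,0,0.3,0,0,0,1],[0,0,0.1,0,0,0,1]]]'

```text
clock: 14.0
tcp_pos: [0.5461, -0.2874, 0.0263]
tool_rot: [0.001, 0.991, -0.137, 0.001]
ft_force: [0.4, 0.1, 0.0]
finger_gap: 0.0002
```

Request:
drive_tool --series '[[[0,0,0.2,0,0,0,1],[0,0,0.15,0,0,0,1]]]'

```text
clock: 14.17
tcp_pos: [0.5464, -0.2878, 0.0229]
tool_rot: [0.001, 0.991, -0.137, 0.002]
ft_force: [-0.1, 0.6, -0.2]
finger_gap: -0.0
```

Request:
drive_tool --series '[[[0,0,0.15,0,0,0,1],[0,0,0.1,0,0,0,1]]]'

```text
clock: 14.33
tcp_pos: [0.5467, -0.2885, 0.0205]
tool_rot: [0.002, 0.991, -0.137, 0.002]
ft_force: [-1.5, -2.9, 7.0]
finger_gap: -0.0001
```

Request:
drive_tool --series '[[[0,0,0.15,0,0,0,1],[0,0,0.1,0,0,0,1]]]'

```text
clock: 14.5
tcp_pos: [0.5469, -0.2889, 0.0186]
tool_rot: [0.002, 0.99, -0.137, 0.002]
ft_force: [0.5, 0.3, -0.2]
finger_gap: -0.0001
```

Request:
drive_tool --series '[[[0,0,0.15,0,0,0,1],[0,0,0.1,0,0,0,1]]]'

```text
clock: 14.67
tcp_pos: [0.547, -0.289, 0.0172]
tool_rot: [0.002, 0.99, -0.137, 0.003]
ft_force: [-10.0, 5.3, 34.4]
finger_gap: -0.0002
```

Request:
drive_tool --series '[[[0,0,0.1,0,0,0,1],[0,0,-1,0,0,0,1],[0,0,-2,0,0,0,1],[0,0,-3,0,0,0,1],[0,0,-3,0,0,0,1]]]'

```text
clock: 15.08
tcp_pos: [0.5433, -0.286, 0.1049]
tool_rot: [-0.0, 0.991, -0.137, -0.002]
ft_force: [0.1, -0.3, 0.1]
finger_gap: 0.0001
```

Request:
drive_tool --series '[[[0,-3,-2,0,0,0,1],[0,-4,0,0,0,0,1],[0,-4,0,0,0,0,1],[0,-3.5,0,0,0,0,1],[0,-1,0,0,0,0,1]]]'

```text
clock: 15.5
tcp_pos: [0.5891, -0.1361, 0.1336]
tool_rot: [0.002, 0.99, -0.141, 0.003]
ft_force: [-0.8, 0.4, -0.5]
finger_gap: -0.0
```

```bash
python3 g.py .545 -.2873 .06 -.2775;python3 snap.py 11 370,160,80,100 305,230,90,65; python3 m10.py 11
```

```text
t 15.5 p [ 0.5891 -0.1361  0.1336] yaw -0.2827 tilt [ 0.0062 -0.0044] rem [-0.0441 -0.1512 -0.0736] [ 0.002 -0.007 -0.005] N 5 F [-0.8  0.4 -0.5] M [ 0.04 -0.01 -0.01] gap -0.0 q [-0.36  0.42 -0.    1.14 -0.    3.06]
   [-0.01, 3.15, 1.48] [0.0, -0.001, -0.001]
   [-0.02, 3.15, 1.48] [0.0, -0.001, -0.001]
   [-0.02, 3.15, 1.48] [0.0, -0.001, -0.001]
   [-0.02, 3.15, 1.47] [0.0, -0.001, -0.001]
   [-0.02, 3.15, 1.47] [0.0, -0.001, -0.001]
top scale 6
side scale 8
top [ 0.55   -0.2878 -0.2679] rms px 0.56 [(0, 36, -0.5), (1, 6, -0.38), (2, 34, -0.64), (3, 6, -0.5)]
0.042 (array([-1.7,  2.1]), np.float64(0.011))
side [ 0.5558 -0.2921 -0.2716] rms px 0.18 [(0, 6, -0.28), (1, 36, 0.01), (2, 6, -0.28)]
0.042 (array([-0.6, -1.9]), np.float64(0.003))
top [ 0.5486 -0.2862 -0.2678] rms px 0.52 [(0, 36, -0.48), (1, 6, -0.24), (2, 34, -0.61), (3, 6, -0.36)]
0.05 (array([-3.4,  3.3]), np.float64(0.011))
side [ 0.5538 -0.2959 -0.2714] rms px 0.13 [(0, 6, -0.1), (1, 36, 0.02), (2, 6, -0.1)]
0.05 (array([-1.5, -6.1]), np.float64(0.003))
top [ 0.5472 -0.2844 -0.2678] rms px 0.49 [(0, 36, -0.47), (1, 
[... 559 characters left out ...]
te_fun()
    ~~~~~~~~~~~~~~~~^^
    self.f = self.fun_wrapped(xp_copy(self.x))
             ~~~~~~~~~~~~~~~~^^^^^^^^^^^^^^^^^
    return np.atleast_1d(self.fun(x))
                         ~~~~~~~~^^^
    return self.f(x, *self.args, **self.kwargs)
           ~~~~~~^^^^^^^^^^^^^^^^^^^^^^^^^^^^^^
  File "h.py", line 34, in res
    p=pose.copy(); p[list(free)]=x; return np.sum((proj(n,w(p,Q,z))-U)*N,1)
                                                          ~^^^^^^^
  File "h.py", line 15, in w
    return np.c_[x+c*pts[:,0]-s*pts[:,1], y+s*pts[:,0]+c*pts[:,1], np.full(len(pts),z)]
                     ~~~^^^^^
IndexError: too many indices for array: array is 1-dimensional, but 2 were indexed
```

View pics/side11c.png

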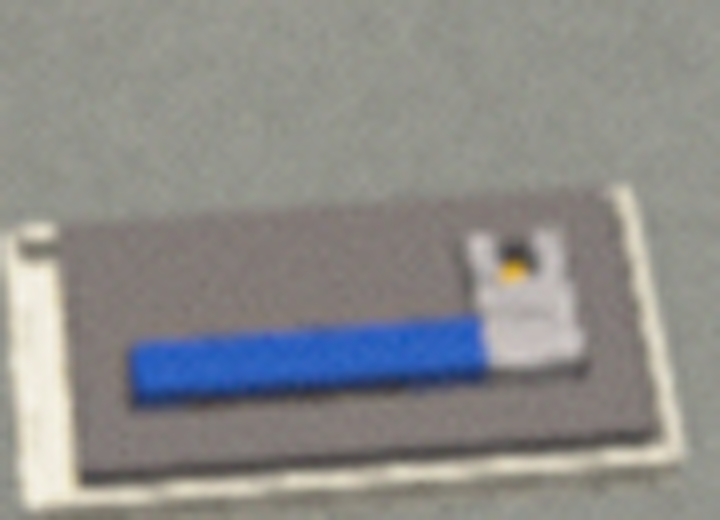

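View pics/top11c.png

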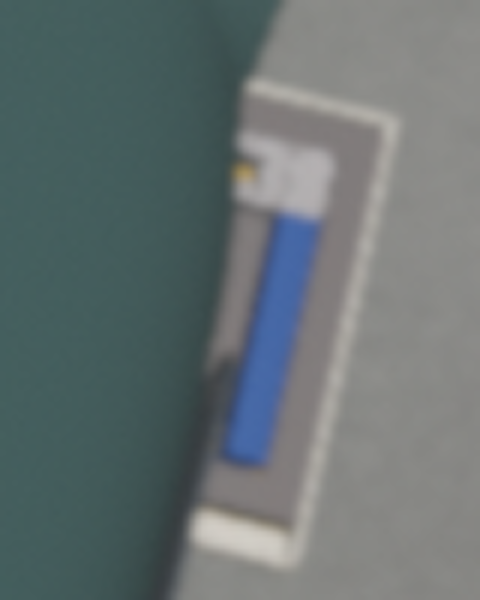

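```bash
python3 g.py .5986 -.2922 .06 -.2775
```

```text
t 15.6 p [ 0.5888 -0.138   0.1333] yaw -0.2823 tilt [ 0.0059 -0.005 ] rem [ 0.0098 -0.1542 -0.0733] [ 0.003 -0.007 -0.005] N 5 F [ 0.1 -0.6 -0.4] M [-0.01 -0.01  0.  ] gap -0.0 q [-0.36  0.42 -0.    1.14 -0.    3.06]
   [1.04, 2.9, 1.48] [0.001, -0.001, -0.001]
   [1.04, 2.9, 1.48] [0.001, -0.001, -0.001]
   [1.04, 2.91, 1.48] [0.001, -0.001, -0.001]
   [1.03, 2.91, 1.47] [0.001, -0.001, -0.001]
   [1.03, 2.91, 1.47] [0.001, -0.001, -0.001]
```

Request:
drive_tool --series '[[[1.0,2.8,1.0,0.001,-0.002,-0.001,1],[1.1,3.1,1.5,0,-0.002,0,1],[1.1,3.1,1.5,0,-0.001,0,1],[1.0,2.5,1.0,0,0,0,1],[0.2,0.8,0.3,0,0,0,1]]]'

```text
clock: 16.02
tcp_pos: [0.5969, -0.2755, 0.0803]
tool_rot: [0.002, 0.99, -0.138, 0.002]
ft_force: [-1.0, 0.2, -0.3]
finger_gap: -0.0001
```

```bash
python3 g.py .5986 -.2922 .04 -.2775
```

```text
t 16.02 p [ 0.5969 -0.2755  0.0803] yaw -0.2773 tilt [ 0.0032 -0.004 ] rem [ 0.0017 -0.0167 -0.0403] [ 0.003 -0.004  0.   ] N 2 F [-1.   0.2 -0.3] M [ 0.03  0.01 -0.01] gap -0.0001 q [-0.56  0.54  0.06  1.08 -0.    2.86]
   [0.3, 0.77, 2.02] [0.002, -0.002, 0.0]
   [0.31, 0.78, 2.02] [0.002, -0.002, 0.0]
```

Request:
drive_tool --series '[[[0.35,0.8,1.5,0.002,-0.002,0,1],[0.2,0.6,1.5,0,-0.001,0,1],[0,0.1,0.3,0,0,0,1],[0,0,0,0,0,0,1]]]'

```text
clock: 16.35
tcp_pos: [0.5957, -0.2971, 0.0432]
tool_rot: [0.0, 0.99, -0.141, -0.001]
ft_force: [0.1, -0.2, -0.1]
finger_gap: -0.0002
```

```bash
python3 g.py .5986 -.2922 .025 -.2775
```

```text
t 16.35 p [ 0.5957 -0.2971  0.0432] yaw -0.2832 tilt [-0.0015  0.0001] rem [ 0.0029  0.0049 -0.0182] [ 0.     0.001 -0.006] N 1 F [ 0.1 -0.2 -0.1] M [ 0.05  0.02 -0.02] gap -0.0002 q [-0.58  0.58  0.03  1.02 -0.    2.84]
   [0.15, -0.55, 1.82] [0.0, 0.001, -0.006]
```

Request:
drive_tool --series '[[[0.1,-0.4,0.7,0,0,-0.004,1],[0.05,-0.1,0.7,0,0,0,1],[0,0,0.2,0,0,0,1]]]'

```text
clock: 16.6
tcp_pos: [0.5989, -0.2912, 0.0271]
tool_rot: [0.0, 0.99, -0.138, -0.0]
ft_force: [-0.3, 1.0, 0.6]
finger_gap: -0.0001
```

Request:
drive_tool --series '[[[0,0,0.2,0,0,0,1],[0,0,0.15,0,0,0,1]]]'

```text
clock: 16.77
tcp_pos: [0.5993, -0.2899, 0.0236]
tool_rot: [0.0, 0.99, -0.138, -0.0]
ft_force: [-0.4, 0.6, -0.5]
finger_gap: -0.0002
```

Request:
drive_tool --series '[[[0,0,0.2,0,0,0,1],[0,0,0.1,0,0,0,1]]]'

```text
clock: 16.93
tcp_pos: [0.5997, -0.2895, 0.0208]
tool_rot: [0.0, 0.991, -0.137, 0.0]
ft_force: [0.2, 0.0, 0.3]
finger_gap: -0.0
```

Request:
drive_tool --series '[[[0,0,0.15,0,0,0,1],[0,0,0.1,0,0,0,1]]]'

```text
clock: 17.1
tcp_pos: [0.5999, -0.2895, 0.0184]
tool_rot: [0.0, 0.991, -0.137, 0.0]
ft_force: [-0.1, -0.1, -0.3]
finger_gap: 0.0001
```

Request:
drive_tool --series '[[[0,0,0.1,0,0,0,1],[0,0,0.05,0,0,0,1]]]'

```text
clock: 17.27
tcp_pos: [0.6, -0.2895, 0.0173]
tool_rot: [0.0, 0.991, -0.137, 0.001]
ft_force: [-3.4, 2.4, 11.2]
finger_gap: 0.0
```

Request:
drive_tool --series '[[[0,0,0.2,0,0,0,1],[0,0,0.2,0,0,0,1]]]'

```text
clock: 17.43
tcp_pos: [0.6001, -0.2896, 0.0172]
tool_rot: [0.001, 0.991, -0.137, 0.002]
ft_force: [-11.3, 6.0, 30.6]
finger_gap: -0.0001
```

Head is hard down. Now the tail, moving along −x at small height.

Request:
drive_tool --series '[[[0,0,-1,0,0,0,1],[0,0,-1.5,0,0,0,1],[-2.5,0,0,0,0,0,1],[-3.5,0,0,0,0,0,1],[-3,0,0,0,0,0,1]]]'

```text
clock: 17.85
tcp_pos: [0.5161, -0.2667, 0.0441]
tool_rot: [0.002, 0.991, -0.137, 0.005]
ft_force: [-0.4, -0.6, 0.8]
finger_gap: 0.0005
```

```bash
python3 g.py .492 -.2722 .03 -.2775
```

```text
t 17.85 p [ 0.5161 -0.2667  0.0441] yaw -0.274 tilt [ 0.0088 -0.006 ] rem [-0.0241 -0.0055 -0.0141] [ 0.003 -0.01   0.003] N 1 F [-0.4 -0.6  0.8] M [-0.03  0.01  0.03] gap 0.0005 q [-0.62  0.44 -0.23  0.89  0.    2.8 ]
   [-2.19, 1.17, 1.39] [0.003, -0.01, 0.003]
```

Request:
drive_tool --series '[[[-1.0,0.8,0.5,0.002,-0.006,0.002,1],[-0.4,0.4,0.4,0.001,-0.004,0,1],[0,0,0.1,0,0,0,1],[0,0,0,0,0,0,1]]]'

```text
clock: 18.18
tcp_pos: [0.4952, -0.274, 0.035]
tool_rot: [0.0, 0.99, -0.138, -0.0]
ft_force: [-0.9, -0.2, 0.2]
finger_gap: -0.0
```

```bash
python3 g.py .492 -.2722 .025 -.2775
```

```text
t 18.18 p [ 0.4952 -0.274   0.035 ] yaw -0.2775 tilt [-0.0005 -0.0002] rem [-0.0032  0.0018 -0.01  ] [ 0.  0. -0.] N 1 F [-0.9 -0.2  0.2] M [ 0.01 -0.01 -0.02] gap -0.0 q [-0.65  0.44 -0.27  0.86 -0.    2.77]
   [-0.36, -0.08, 1.0] [0.0, 0.0, -0.0]
```

Request:
drive_tool --series '[[[-0.2,0,0.5,0,0,0,1],[0,0,0.4,0,0,0,1],[0,0,0.1,0,0,0,1]]]'

```text
clock: 18.43
tcp_pos: [0.4959, -0.2746, 0.024]
tool_rot: [0.0, 0.99, -0.138, 0.001]
ft_force: [0.2, 0.5, -0.9]
finger_gap: 0.0005
```

Request:
drive_tool --series '[[[0,0,0.2,0,0,0,1],[0,0,0.1,0,0,0,1]]]'

```text
clock: 18.6
tcp_pos: [0.4966, -0.2744, 0.02]
tool_rot: [0.0, 0.99, -0.138, 0.0]
ft_force: [-0.5, -0.9, -0.2]
finger_gap: -0.0001
```

Request:
drive_tool --series '[[[0,0,0.15,0,0,0,1],[0,0,0.1,0,0,0,1]]]'

```text
clock: 18.77
tcp_pos: [0.4969, -0.2744, 0.0172]
tool_rot: [0.0, 0.99, -0.138, 0.0]
ft_force: [-8.3, 4.0, 27.8]
finger_gap: 0.0004
```

Request:
drive_tool --series '[[[0,0,0.15,0,0,0,1],[0,0,-1,0,0,0,1],[0,0,-3,0,0,0,1],[-2,0,-3.5,0,0,0,1],[-3,-2,-3,0,0,0,1]]]'

```text
clock: 19.18
tcp_pos: [0.4562, -0.2448, 0.118]
tool_rot: [-0.0, 0.99, -0.138, -0.002]
ft_force: [0.7, -0.1, 0.5]
finger_gap: -0.0003
```

Request:
drive_tool --series '[[[-2,-3.5,-1,0,0,0,1],[0,-4,0,0,0,0.02,1],[0,-4,0,0,0,0.03,1],[0,-3,0,0,0,0,1],[0,0,0,0,0,0,1]]]'

```text
clock: 19.6
tcp_pos: [0.478, -0.0953, 0.136]
tool_rot: [0.001, 0.986, -0.166, 0.003]
ft_force: [-0.2, -0.1, 0.2]
finger_gap: -0.0001
```

```bash
python3 g.py .545 -.2873 .06 -.2775;python3 snap.py 12 370,160,80,100 305,230,90,65; python3 m10.py 12 2>&1 | head -6
```

```text
t 19.6 p [ 0.478  -0.0953  0.136 ] yaw -0.3339 tilt [ 0.0062 -0.0034] rem [ 0.067 -0.192 -0.076] [ 0.001 -0.007 -0.056] N 6 F [-0.2 -0.1  0.2] M [-0.02 -0.03  0.06] gap -0.0001 q [-0.36  0.23 -0.29  1.04 -0.    3.11]
   [2.09, 2.66, 1.28] [0.0, -0.001, -0.009]
   [2.07, 2.68, 1.28] [0.0, -0.001, -0.009]
   [2.05, 2.7, 1.28] [0.0, -0.001, -0.009]
   [2.02, 2.72, 1.27] [0.0, -0.001, -0.009]
   [2.0, 2.73, 1.27] [0.0, -0.001, -0.009]
top scale 6
side scale 8
top [ 0.55   -0.2878 -0.273 ] rms px 0.58 [(0, 36, -0.59), (1, 6, -0.39), (2, 36, -0.59), (3, 6, -0.57)]
0.042 (array([-1.6,  2.1]), np.float64(0.005))
side [ 0.5559 -0.2919 -0.2687] rms px 0.19 [(0, 6, -0.23), (1, 36, -0.03), (2, 6, -0.32)]
0.042 (array([-0.6, -1.7]), np.float64(0.006))
top [ 0.5487 -0.2861 -0.2725] rms px 0.54 [(0, 36, -0.56), (1, 6, -0.26), (2, 36, -0.57), (3, 6, -0.43)]
0.05 (array([-3.4,  3.4]), np.float64(0.006))
```

View pics/side12c.png

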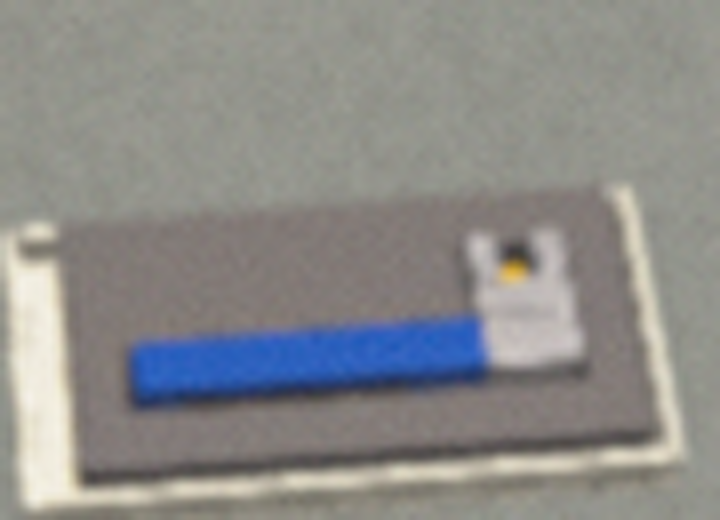

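View pics/top12.png

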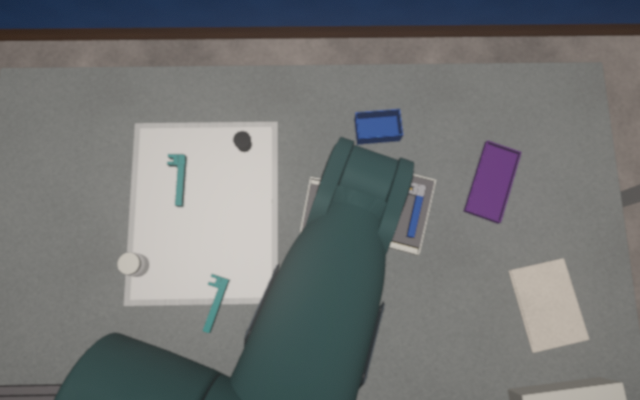

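Run:
```python
from h import *
i=cv2.imread("pics/side12.png")
S=[.5559,-.2919,-.2720]
R=rect(-.082,.028,-.009,.009)
draw('side',i,[(w(S,SPAN,.042),(0,0,255)),(w(S,SPAN,.032),(0,255,255))],'pics/k1.png',(315,255,70,30),11)
```

```text
(no output)
```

View pics/k1.png

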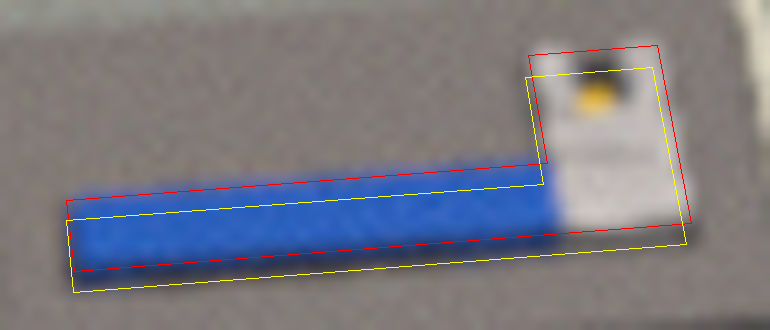

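```bash
python3 -c "
from plant import env
print(env.job_done())"
```

```text
the job is handed in; nothing more can be done
None
```

The spanner is pressed into the cutout of the matching tray, the right-hand white one in the top view. It is released, and the arm is clear of it. I handed the job in at about 20 s.

**What I did**
- I gripped the spanner by the top of its shank, turned it to match the tray and lowered it until it dropped into the cutout.
- I let go and pushed it past the pads with the closed fingertips. I then pressed the head and the tail as well.

**Last checks**
- **Seating:** all three presses met a hard stop at 28–34 N with the tool at the same height, 17.2 mm. That is 16 mm above where the same fingertips touched the spanner on the mat, which matches the cutout floor.
- **Level and angle:** the side picture matches a level, seated model, and the angle to the cutout is within 0.01 rad.
- **Insert position:** both cameras put the insert about 2.8 mm off-centre, towards +x.
- **Other items:** in the last top picture the jar, magnifier and bin are where they started.

**What failed or disagreed**
- **First grasp:** it closed on air. The fingertips turned out to be about 24 mm behind the stated tool point instead of 8 mm ahead, so I found the offset by touch.
- **Tilt in the grip:** the spanner was held rolled by roughly 15°, so I released it over the cutout and pressed it in rather than inserting it while held.
- **Cameras:** they disagree by 2–4 mm on position across the cutout, so the final sideways position and roll rest mainly on the press heights and the cutout walls.

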